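# Set the photometer to its third filter by clicks and shut the lid

### The job

The photometer's filter slide was left at some unknown filter: with a fingertip push its black tab all the way to the right, seen from the robot, against the end stop, then push it back to the left and stop at the third click. When the filter is in, push the open lid over so that it shuts on the sample vial, which starts the reading. Only push: do not grip the tab, do not lift the vial out of its well, and leave the two spare vials and the weighing dish where they stand.

Things in the scene. Friction and masses are not known exactly. Their poses are not given: they have to be found in the camera images.
- photometer: fixed bench instrument, pale case, dark grey deck, 134 (x) x 194 (y) x 72 mm; origin under its centre on the bench, x away from the robot at yaw 0, y to the left, z up; the flat deck is at z = 72 mm. Along the front of the deck, at x = -40 mm, runs a slot parallel to y with the filter tab; at the rear left is the sample well with its lid, at the rear right a sloped display 20 mm high.
- filter_slide (a joint): position of the filter slide in m: 0 = at the right-hand (-y) end stop, growing to the left; a sprung roller clicks it into each filter: first click 0.012, then 0.024, 0.036, 0.048, 0.060 (left stop). Leaving a click the push rises from 3 to 5 N in 5 mm, then gives way and the slide snaps 6 mm ahead by itself to the next; the end stops are hard (over 10 N). Starts at the fourth or fifth.
- tab_top (a point): top centre of the black tab of the filter slide, a block 28 (x) x 14 (y) x 13 mm with a low rib along its crown, standing on the deck; this point is 16 mm above the deck, at x = -40 mm of the photometer and at y = -40 mm plus the slide position; push on the tab's right or left face, 4 to 12 mm above the deck
- lid (a joint): angle of the black lid in rad: 0 = shut on the deck, 1.75 = fully open, leaning back to the left; it rests open, has to be pushed to the right, and sinks shut by itself, softly damped (about 1 s), once it is below about 0.9
- lid_hinge (a point): middle of the lid's hinge line, on the left of the well, 4 mm above the deck; the line runs parallel to the photometer's x
- lid_edge (a point): middle of the lid's free edge, on its outer face; the lid is a shallow black cap 56 mm wide along the hinge, 66 mm from hinge to edge and 21 mm thick; open, its outer face looks to the left and the edge stands about 60 mm above the deck; shut, the edge is 21 mm above the deck at the right
- sample_vial: sample vial with black cap, 28 mm across and 66 mm tall, standing in the well of the photometer, 10 mm proud of the deck; origin at the centre of its foot, 16 mm above the bench
- spare_vial_a: spare vial with blue cap, 28 mm across, 66 mm tall, standing on the bench to the right of the photometer; origin at the centre of its foot
- spare_vial_b: second spare vial with blue cap, like the first, standing beside it
- dish: aluminium weighing dish, 68 mm across, 15 mm high, on the bench to the left of the photometer; origin under its centre

How it is judged:
By the outcome, as a careful person would: the job done as asked, in the order asked, and still so for the second after the job is handed in, with the robot touching nothing.
It also fails if it takes over 72 s, if anything falls off the work surface, if the arm or the gripper's body presses on something with over 40 N, if the wrist force passes 120 N, or if a joint passes its speed limit or range.

### The arm

A 6-joint arm with a two-finger parallel gripper is mounted at the origin on a cart in front of the work surface, level with it; the furniture and walls round the work are solid. World frame = base frame: x ahead of the robot, y to its left, z up, the work surface at z = 0. Lengths are in m, angles in rad, forces in N, time in s.
With the tool pointing down it reaches from about 0.375 to 0.925 m from the base axis. Payload 5.7 kg.
Tool frame: the origin (TCP) lies between the finger pads; the fingertips stand 14 mm ahead of it and the grasp point (between the pads) lies 5 mm behind it; z points along the fingers, x is the direction in which the jaws open and shut, and the axes are right-handed (so a half turn about z gives the same grasp; the last joint's range is limited). The gripper opens to 88 mm and grips with 3 to 60 N. Pads are 20 mm wide; open, the fingers measure 115 mm over their backs; the gripper's body (75 mm by 178 mm) begins 61 mm behind the grasp point.
Start: joints at [-1.399, 0.359, 1.51, -0, 1.272, -0.115], TCP at [0.17, -0.575, 0.201] pointing down, gripper open.
Joint ranges: [-2.97, 2.97], [-1.01, 2.36], [0.21, 2.38], [-0.96, 4.11], [0.2, 2.71], [-2.98, 2.98]. Speed limits (rad/s): [2.39, 2.39, 3.14, 3.14, 3.14, 3.14].

### API

Orientations are given as a 3x3 rotation matrix whose columns are the frame's x, y, z axes.
In Python, from bench import get_state, get_image, close_job gives the robot as it stands. The module is installed in compiled form; this text tells all that it offers.
- The arm moves only by the tool servo_tool, never from a script. Its argument "increments" is a list of rows, each a list of 3 entries, a list of its own where there are three numbers: the closure, from 0 (fully open) to 1 (shut), then the shift along the tool's x, y, z in mm, then the turn, a rotation vector about the tool's x, y, z in rad. A call has 1 to 12 rows; each row shifts and turns the commanded pose from where the row before left it, along the tool's axes as they then stand; what a row does not reach is not made up. A row lasts 1/12 s, in which the tool goes at most 41.7 mm and 7.16 degrees, less where a joint would pass 70% of its speed; a pose out of reach is approached as far as the arm can. A call with a gripper value outside its range is refused whole. The fingers move at their own pace and stop on an object; "squeeze" is the grip in N (left out, the last holds). Time passes only in rows, so rows that do not move let the fingers close. It gives the time, the measured TCP pose, the force and the opening at its end, in the units of the state.
- get_state(): the state, without advancing time (a new reading comes with each control period).
- get_image(name): name is "scene" or "top" or "wrist"; returns a dict with "img" (420x560x3 uint8, red, green, blue), "vertical_fov" (degrees; the focal length in pixels is half the picture's height over the tangent of half this angle, whatever the lens; pixels are square), "cx", "cy" (the principal point, pixels), "k1" (the pictures are not rectified: a ray, as slopes to the right and down, at radius r is drawn at 1 + k1 r^2 times it, then the intrinsics apply), "R" (3x3) and "t" (3): a world point X has camera coordinates R X + t. Camera axes: x right, y down, z forward; pixel columns grow to the right and rows downward; lengths in m; the calibration is good to about 2 mm. A picture is of the moment at which its call begins. There is no depth.
- close_job(): hands the job in, once; it reports no verdict.
The state is a dict: "t": time; "qpos": joint angles; "joint_vel": joint speeds; "joint_efforts": joint torques, N m; "tcp_pos": TCP position; "ee_rot": TCP orientation; "force": force on the tool from outside, world axes, zero at the start; "wrist_torque": the same for the moment, N m; "finger_gap": opening from 0.0 (shut) to 1.0 (fully open).
Only numpy, scipy, OpenCV 4.12 (cv2) and the standard library are available. Lean on these libraries where they do the work, as an engineer would, in place of code of your own. Each camera call takes 0.05 s, during which the arm holds its last target.

## Working session

There is one attempt and no reset: what is moved stays moved. The work goes in short steps, Python scripts to look and compute and a tool call to move; the robot and the scene stay as the last step left them, time stands still between calls to the robot, and variables do not carry over. Pictures are saved under pics/ and viewed, and the job is handed in when it is done.

Besides the shell and the picture viewer there is one more tool, called after "Emit:" by a JSON object that holds its "fn" and its "kwargs". servo_tool: Moves the arm, as the interface text tells. Its arguments: {"type":"object","properties":{"increments":{"type":"array","items":{"type":"array"}},"squeeze":{"type":"number"}},"required":["increments"]}

```bash
mkdir -p pics
cat > h.py <<'E'
import numpy as np, cv2
from bench import get_state,get_image
def K(c):
    f=210/np.tan(np.radians(c["vertical_fov"])/2); return f
def proj(c,X):
    X=np.atleast_2d(X); p=X@np.array(c["R"]).T+np.array(c["t"]); s=p[:,:2]/p[:,2:]
    r2=(s**2).sum(1,keepdims=True); s=s*(1+c["k1"]*r2); return s*K(c)+[c["cx"],c["cy"]]
def ray(c,uv):
    d=(np.array(uv,float)-[c["cx"],c["cy"]])/K(c); s=d.copy()
    for _ in range(30): s=d/(1+c["k1"]*(s@s))
    R=np.array(c["R"]); o=-R.T@np.array(c["t"]); return o,R.T@np.array([s[0],s[1],1])
def atz(c,uv,z):
    o,d=ray(c,uv); return o+d*(z-o[2])/d[2]
def save(c,n,crop=None,k=1):
    im=c["img"][:,:,::-1]
    if crop: x0,y0,x1,y1=crop; im=im[y0:y1,x0:x1]
    cv2.imwrite("pics/"+n,cv2.resize(im,None,fx=k,fy=k,interpolation=cv2.INTER_CUBIC))
E
python3 - <<'E'
from h import *
import pickle
d={}
for n in("scene","top","wrist"):
    c=get_image(n); d[n]=c; save(c,n+"0.png"); o=-np.array(c["R"]).T@c["t"]; print(n,o,c["vertical_fov"],c["k1"])
pickle.dump(d,open("c0.pkl","wb")); s=get_state(); print(s["t"],s["tcp_pos"],s["ee_rot"],s["force"])
E
```

```text
scene [0.04255085 0.57162395 0.96174449] 43.35193913685133 -0.02078668317540615
top [ 0.44086326 -0.00097588  0.91649794] 57.515860953874316 -0.10106894944080642
wrist [ 0.23818839 -0.55583288  0.38298329] 62.27109726153154 -0.06371475456382035
0.15 [ 0.16961629 -0.57496777  0.20081896] [[ 2.82862380e-01 -9.59160474e-01 -2.41968123e-04]
 [-9.59159543e-01 -2.82862444e-01  1.34458910e-03]
 [-1.35812042e-03 -1.48247638e-04 -9.99999067e-01]] [-0.35061036  0.1666011   1.056104  ]
```

View pics/top0.png

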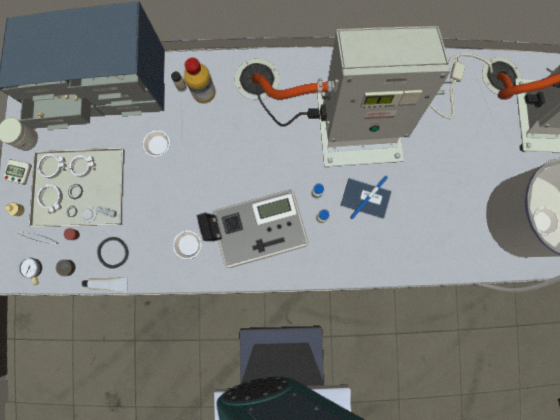

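View pics/scene0.png

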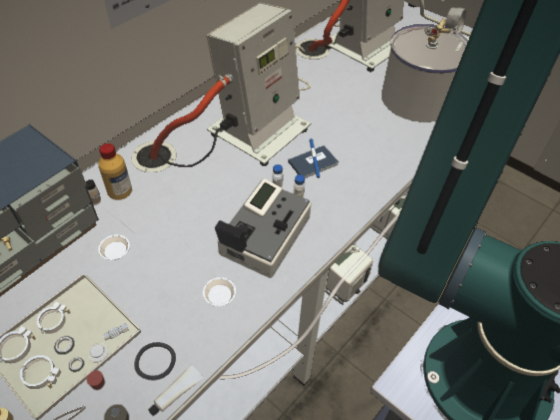

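Run:
```python
from h import *
import pickle
d=pickle.load(open("c0.pkl","rb"))
save(d["top"],"topc.png",(180,170,340,280),5); save(d["scene"],"scc.png",(195,150,325,290),4)
```

```text
(no output)
```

View pics/topc.png

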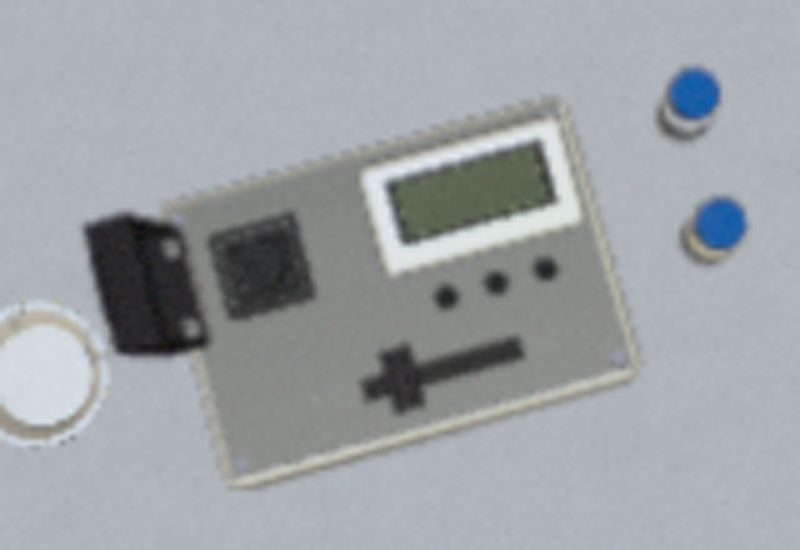

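View pics/scc.png

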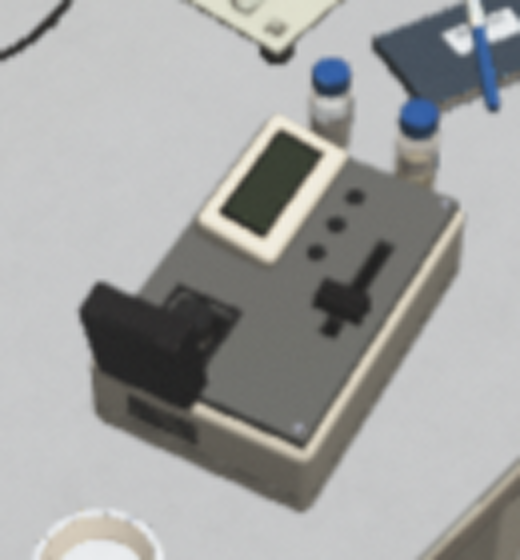

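Run:
```python
from h import *
import pickle
from scipy.optimize import least_squares
d=pickle.load(open("c0.pkl","rb")); T=d["top"];S=d["scene"]
tp=np.array([(165,205),(560,97),(637,375),(232,483)])/5+[180,170]
for p in tp: print(atz(T,p,.072))
loc=np.array([(67,97),(67,-97),(-67,-97),(-67,97)])*1e-3
sp=np.array([(463,212),(303,452)])/4+[195,150]
def W(v,L):
    L=np.atleast_2d(L);c,s=np.cos(v[2]),np.sin(v[2])
    return np.c_[v[0]+c*L[:,0]-s*L[:,1],v[1]+s*L[:,0]+c*L[:,1],L[:,2]]
A=np.c_[loc,np.full(4,.072)]
f=lambda v:np.r_[(proj(T,W(v,A))-tp).ravel(),(proj(S,W(v,A[2:]))-sp).ravel()]
ft=lambda v:f(v)[:8]
for g in(f,ft):
  r=least_squares(g,[.4,0,.25]);print(r.x,r.fun.round(1))
v=r.x
tab=np.array([402,376])/5+[180,170]
def inv(v,P): c,s=np.cos(v[2]),np.sin(v[2]);q=P[:2]-v[:2];return np.array([c*q[0]+s*q[1],-s*q[0]+c*q[1]])
print("tab",inv(v,atz(T,tab,.087)))
tabs=np.array([343,290])/4+[195,150]; print("tab scene",inv(v,atz(S,tabs,.087)))
for q in[(693,93),(720,222)]: P=atz(T,np.array(q)/5+[180,170],.066);print("vial",P,inv(v,P))
P=atz(T,np.array((42,370))/5+[180,170],.01);print("dish",P,inv(v,P))
for q in[(88,228),(125,350)]: P=atz(T,np.array(q)/5+[180,170],.132);print("lid edge",P,inv(v,P))
for q in[(165,215),(205,340)]: P=atz(T,np.array(q)/5+[180,170],.09);print("lid hinge-ish",P,inv(v,P))
for q in[(262,265)]: P=atz(T,np.array(q)/5+[180,170],.075);print("well",P,inv(v,P))
```

```text
[0.56378817 0.14237819 0.072     ]
[ 0.60825055 -0.03522804  0.072     ]
[ 0.48261133 -0.06543416  0.072     ]
[0.44005017 0.11363193 0.072     ]
[0.52462611 0.04127343 0.22922873] [-3.8 -1.7  1.2 -1.6  1.4  0.5 -3.1  1.3  3.2 -3.3  0.8 -0. ]
[0.52386015 0.03881725 0.2367642 ] [-2.9 -1.   2.  -1.6  2.6  0.4 -1.7  1.9]
tab [-0.03885408  0.0080067 ]
tab scene [-0.03760612  0.00947705]
vial [ 0.60984011 -0.09590663  0.066     ] [ 0.05198069 -0.15113267]
vial [ 0.55051735 -0.10571051  0.066     ] [-0.00798667 -0.1467484 ]
dish [0.49529175 0.21189185 0.01      ] [0.01282469 0.17494713]
lid edge [0.54626985 0.1642438  0.132     ] [0.05120436 0.11667103]
lid edge [0.49536837 0.14893598 0.132     ] [-0.00186765  0.11372963]
lid hinge-ish [0.55676285 0.13933542 0.09      ] [0.05556215 0.08999632]
lid hinge-ish [0.5017652  0.12221669 0.09      ] [-0.00191652  0.08625532]
well [0.53543791 0.09895393 0.075     ] [0.02536032 0.05574333]
```

Emit:
{"fn": "servo_tool", "kwargs": {"increments": [[1,[0,0,0],[0,0,-0.124]],[1,[0,0,0],[0,0,-0.124]],[1,[0,0,0],[0,0,-0.124]],[1,[0,0,0],[0,0,-0.124]],[1,[0,0,0],[0,0,-0.124]],[1,[0,0,0],[0,0,-0.124]],[1,[0,0,0],[0,0,-0.124]],[1,[0,0,0],[0,0,-0.124]],[1,[0,0,0],[0,0,-0.124]],[1,[0,0,0],[0,0,-0.124]],[1,[0,0,0],[0,0,-0.124]],[1,[0,0,0],[0,0,-0.124]]], "squeeze": 10}}

```text
t: 1.15
tcp_pos: [0.1697, -0.5752, 0.2011]
ee_rot: [[0.978, 0.209, -0.0], [0.209, -0.978, 0.001], [0.0, -0.001, -1.0]]
force: [-0.3, 0.1, 0.7]
finger_gap: 0.131
```

```bash
cat >> h.py <<'E'
def rel(target):
    s=get_state(); R=np.array(s["ee_rot"]); d=R.T@(np.array(target)-s["tcp_pos"])*1000
    print("t",round(s["t"],2),"tcp",np.round(s["tcp_pos"],4),"yaw",round(np.arctan2(R[1,0],R[0,0]),4),"zaxis",R[:,2].round(3),"F",np.round(s["force"],1),"gap",s["finger_gap"],"-> tool mm",d.round(1),"q",np.round(s["qpos"],2))
E
python3 -c "
from h import *
rel([.40,0.0,.2])"
```

```text
t 1.15 tcp [ 0.1697 -0.5752  0.2011] yaw 0.2101 zaxis [-0.     0.001 -1.   ] F [-0.3  0.1  0.7] gap 0.13084947529823165 -> tool mm [ 345.2 -514.5    1.5] q [-1.4   0.36  1.51  0.    1.27 -1.61]
```

Emit:
{"fn": "servo_tool", "kwargs": {"increments": [[1,[30,-15,0],[0,0,0]],[1,[30,-25,0],[0,0,0]],[1,[30,-25,0],[0,0,0]],[1,[30,-25,0],[0,0,0]],[1,[30,-25,0],[0,0,0]],[1,[30,-25,0],[0,0,0]],[1,[30,-25,0],[0,0,0]],[1,[25,-30,0],[0,0,0]],[1,[25,-30,0],[0,0,0]],[1,[25,-30,0],[0,0,0]],[1,[25,-30,0],[0,0,0]],[1,[25,-30,0],[0,0,0]]]}}

```text
t: 2.15
tcp_pos: [0.4343, -0.1972, 0.2014]
ee_rot: [[0.979, 0.202, -0.0], [0.202, -0.979, 0.0], [-0.0, -0.0, -1.0]]
force: [1.7, -1.1, 1.0]
finger_gap: 0.006
```

```bash
python3 -c "
from h import *
rel([.40,0.0,.2])"
```

```text
t 2.15 tcp [ 0.4343 -0.1972  0.2014] yaw 0.2038 zaxis [-0.  0. -1.] F [ 1.7 -1.1  1. ] gap 0.006489331248004674 -> tool mm [   6.3 -200.1    1.4] q [-0.57  0.18  1.77  0.    1.19 -0.78]
```

Emit:
{"fn": "servo_tool", "kwargs": {"increments": [[1,[0,-35,0],[0,0,-0.03]],[1,[0,-35,0],[0,0,0]],[1,[-5,-35,0],[0,0,0]],[1,[-5,-30,0],[0,0,0]],[1,[0,-15,0],[0,0,0]],[1,[0,0,0],[0,0,0]],[1,[0,0,0],[0,0,0]]]}}

```text
t: 2.73
tcp_pos: [0.3905, -0.055, 0.2016]
ee_rot: [[0.972, 0.234, 0.001], [0.234, -0.972, -0.0], [0.0, 0.001, -1.0]]
force: [0.8, -0.3, -0.4]
finger_gap: 0.006
```

```bash
python3 -c "
from h import *
import pickle
rel([.40,0.0,.2])
c=get_image('wrist'); save(c,'w1.png'); pickle.dump(c,open('w1.pkl','wb'))
c=get_image('top'); save(c,'t1.png',(160,150,360,290),4)"
```

```text
t 2.73 tcp [ 0.3905 -0.055   0.2016] yaw 0.2362 zaxis [ 0.001 -0.    -1.   ] F [ 0.8 -0.3 -0.4] gap 0.006277779447029454 -> tool mm [ 22.1 -51.3   1.6] q [-0.32  0.05  1.92 -0.    1.17 -0.55]
```

View pics/w1.png

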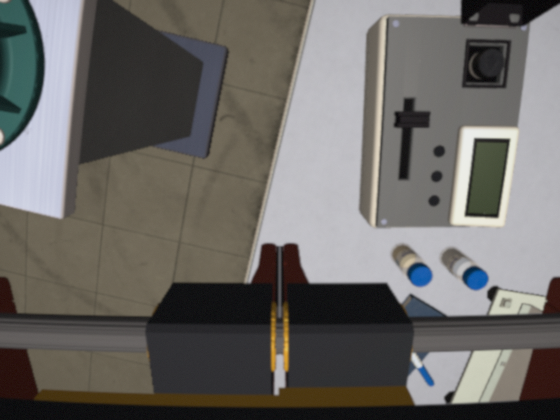

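```bash
python3 -c "
from h import *
import pickle
c=pickle.load(open('w1.pkl','rb')); save(c,'w1c.png',(350,0,550,240),2.5*1)
save(c,'w1d.png',(380,80,460,190),5)"
```

```text
(no output)
```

View pics/w1c.png

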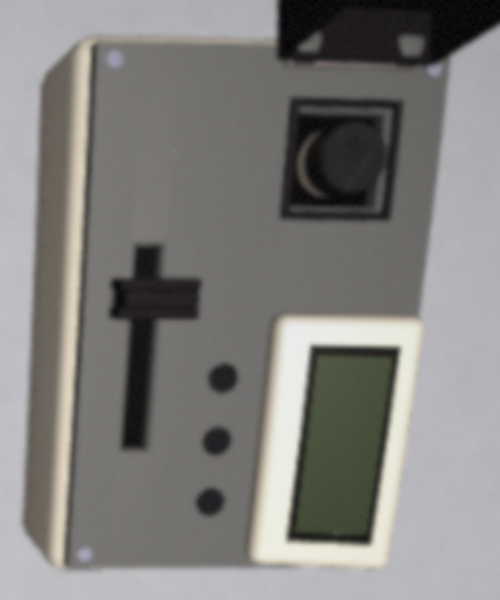

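View pics/w1d.png

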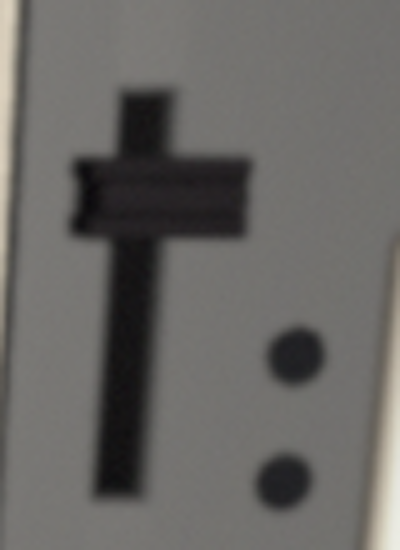

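Run:
```python
from h import *
import pickle
c=pickle.load(open('w1.pkl','rb'))
print("cam",-np.array(c["R"]).T@c["t"])
D=lambda u,v:(380+u/5,80+v/5)
C=lambda u,v:(350+u/2.5,v/2.5)
a=atz(c,D(147,90),.072);b=atz(c,D(120,497),.072);print("slot",a,b,"len",np.hypot(*(a-b)[:2]))
d=(a-b)[:2];print("yaw",np.arctan2(-d[0],d[1]))
e=atz(c,C(95,45),.072);f=atz(c,C(67,566),.072);d=(e-f)[:2];print("front deck edge",e,f,np.hypot(*d),np.arctan2(-d[0],d[1]))
e=atz(c,C(88,38),.07);f=atz(c,C(58,568),.07);d=(e-f)[:2];print("case edge",e,f,np.hypot(*d),np.arctan2(-d[0],d[1]))
yaw=0.2368; v=[.52386,.03882]
for yw in(.2368,.2292):
  cs,sn=np.cos(yw),np.sin(yw)
  for n,P in dict(slotL=a,slotR=b,tab=atz(c,D(165,195),.088),tabLfar=atz(c,D(160,158),.085),tabRnear=atz(c,D(180,238),.085),screw1=atz(c,C(115,58),.072),screw2=atz(c,C(85,554),.072),screw3=atz(c,C(434,69),.072),lidA=atz(c,C(282,62),.076),lidB=atz(c,C(440,62),.076),well=atz(c,C(340,160),.072),vialcap=atz(c,C(352,157),.082)).items():
    q=P[:2]-v; print(n,P.round(4),(cs*q[0]+sn*q[1]).round(4),(-sn*q[0]+cs*q[1]).round(4))
```

```text
cam [0.37212936 0.01450845 0.38381661]
slot [0.47841833 0.05516598 0.072     ] [ 0.49656482 -0.01417391  0.072     ] len 0.0716750690520814
yaw 0.25596293865671793
front deck edge [0.44117027 0.11192828 0.072     ] [ 0.48587862 -0.06323767  0.072     ] 0.18078148746087552 0.2498989279970822
case edge [0.43870391 0.11404143 0.07      ] [ 0.48348012 -0.06530684  0.07      ] 0.18485321115066838 0.2446592644985828
slotL [0.4784 0.0552 0.072 ] -0.0403 0.0266
slotR [ 0.4966 -0.0142  0.072 ] -0.039 -0.0451
tab [0.4813 0.0378 0.088 ] -0.0416 0.009
tabLfar [0.4796 0.0436 0.085 ] -0.0419 0.015
tabRnear [0.4872 0.0319 0.085 ] -0.0373 0.0019
screw1 [0.4488 0.1098 0.072 ] -0.0563 0.0866
screw2 [ 0.4911 -0.0571  0.072 ] -0.0543 -0.0856
screw3 [0.5573 0.1366 0.072 ] 0.0554 0.0872
lidA [0.5027 0.1222 0.076 ] -0.001 0.0861
lidB [0.5562 0.1377 0.076 ] 0.0546 0.0886
well [0.535  0.0994 0.072 ] 0.025 0.0562
vialcap [0.5335 0.0987 0.082 ] 0.0234 0.0559
slotL [0.4784 0.0552 0.072 ] -0.0405 0.0262
slotR [ 0.4966 -0.0142  0.072 ] -0.0386 -0.0454
tab [0.4813 0.0378 0.088 ] -0.0417 0.0086
tabLfar [0.4796 0.0436 0.085 ] -0.042 0.0147
tabRnear [0.4872 0.0319 0.085 ] -0.0373 0.0016
screw1 [0.4488 0.1098 0.072 ] -0.0569 0.0861
screw2 [ 0.4911 -0.0571  0.072 ] -0.0537 -0.086
screw3 [0.5573 0.1366 0.072 ] 0.0547 0.0876
lidA [0.5027 0.1222 0.076 ] -0.0017 0.086
lidB [0.5562 0.1377 0.076 ] 0.0539 0.089
well [0.535  0.0994 0.072 ] 0.0246 0.0564
vialcap [0.5335 0.0987 0.082 ] 0.0229 0.0561
```

```bash
cat >> h.py <<'E'
YAW=.243; ORG=np.array([.5239,.0393])
def P(x,y,z):
    c,s=np.cos(YAW),np.sin(YAW); return np.array([ORG[0]+c*x-s*y,ORG[1]+s*x+c*y,z])
def where():
    s=get_state(); q=np.array(s["tcp_pos"])[:2]-ORG; c,n=np.cos(YAW),np.sin(YAW)
    f=s["force"]
    print("local mm",round(1e3*(c*q[0]+n*q[1]),1),round(1e3*(-n*q[0]+c*q[1]),1),"F along y",round(-n*f[0]+c*f[1],2),"x",round(c*f[0]+n*f[1],2),"z",round(f[2],2))
E
python3 -c "
from h import *
rel(P(-.04,.038,.2)); where()"
```

```text
t 2.83 tcp [ 0.3913 -0.0562  0.2017] yaw 0.2339 zaxis [ 0.001 -0.001 -1.   ] F [-1.   0.3 -0.3] gap 0.008854679571654318 -> tool mm [110.8 -99.8   1.7] q [-0.32  0.05  1.92 -0.    1.17 -0.55]
local mm -151.7 -60.8 F along y 0.58 x -0.93 z -0.28
```

Emit:
{"fn": "servo_tool", "kwargs": {"increments": [[1,[20,-18,0],[0,0,-0.007]],[1,[25,-22,0],[0,0,0]],[1,[25,-22,0],[0,0,0]],[1,[22,-20,0],[0,0,0]],[1,[19,-18,0],[0,0,0]],[1,[0,0,20],[0,0,0]],[1,[0,0,25],[0,0,0]],[1,[0,0,20],[0,0,0]],[1,[0,0,10],[0,0,0]],[1,[0,0,0],[0,0,0]],[1,[0,0,0],[0,0,0]]]}}

```text
t: 3.75
tcp_pos: [0.4749, 0.0674, 0.1263]
ee_rot: [[0.971, 0.237, -0.001], [0.237, -0.971, -0.0], [-0.001, -0.0, -1.0]]
force: [-0.5, -0.2, 1.2]
finger_gap: 0.002
```

```bash
python3 -c "
from h import *
rel(P(-.04,.038,.091)); where()
c=get_image('wrist'); save(c,'w2.png')
c=get_image('scene'); save(c,'s2.png',(180,130,340,290),4)"
```

```text
t 3.75 tcp [0.4749 0.0674 0.1263] yaw 0.2398 zaxis [-0.001 -0.    -1.   ] F [-0.5 -0.2  1.2] gap 0.0017721781107141767 -> tool mm [ 0.8  1.  35.3] q [-0.    0.28  1.85 -0.    1.01 -0.24]
local mm -40.8 39.0 F along y -0.09 x -0.52 z 1.2
```

View pics/w2.png

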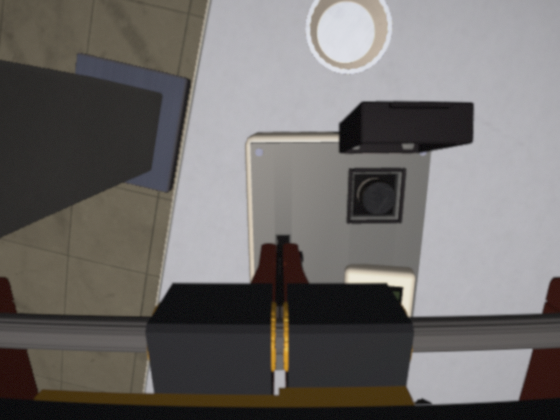

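View pics/s2.png

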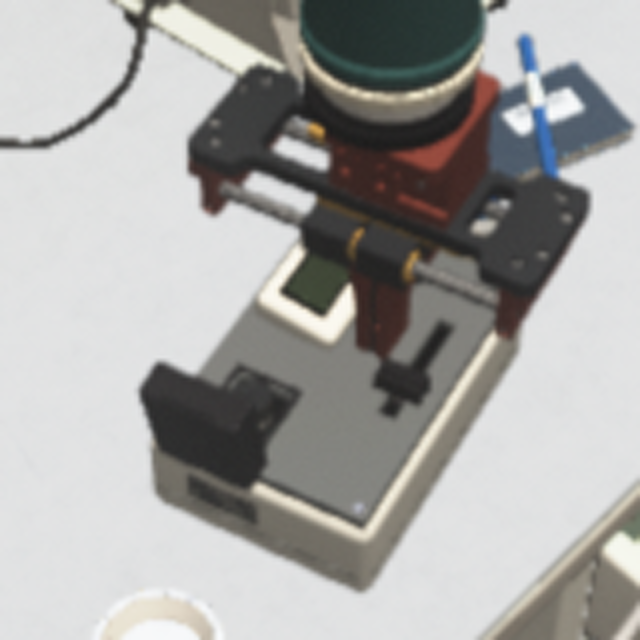

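```bash
python3 -c "
from h import *
c=get_image('scene'); s=get_state(); t=np.array(s['tcp_pos'])-[0,0,.014]
for X in (t,P(-.04,.008,.088),P(-.04,.026,.072),P(-.04,-.046,.072)): print((proj(c,X)-[180,130])*4)"
```

```text
[[380.58884297 379.52885899]]
[[408.0182087 368.8448473]]
[[391.39049021 411.11042302]]
[[452.90984897 319.1976804 ]]
```

```bash
python3 -c "
from h import *
c=get_image('scene'); save(c,'s3.png',(255,180,310,240),12)"
```

```text
(no output)
```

View pics/s3.png

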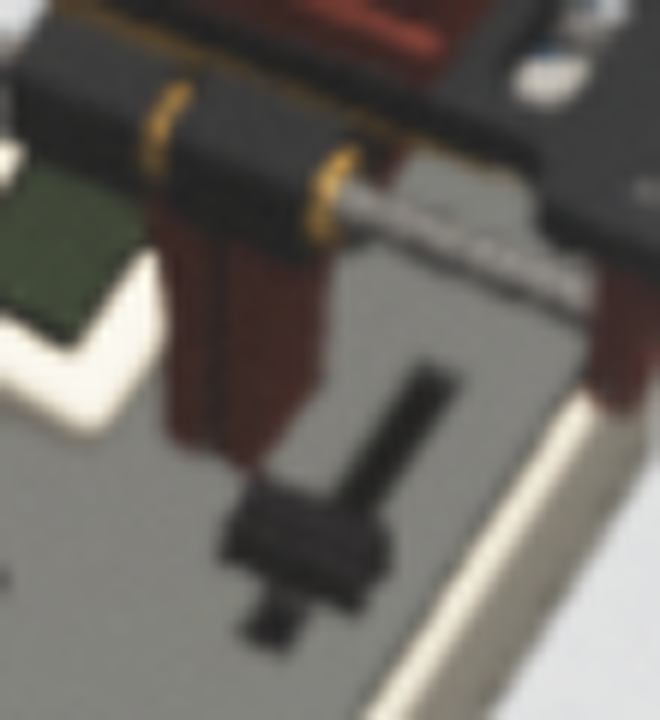

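```bash
python3 -c "
from h import *
c=get_image('wrist'); save(c,'w3.png',(230,220,330,300),8); s=get_state(); R=np.array(s['ee_rot']);t=np.array(s['tcp_pos'])
for X in ([0,0,.014],[.013,-.01,.014],[-.013,-.01,.014],[.013,.01,.014],[.013,-.01,0],[-.013,-.01,0]): print(X,((proj(c,t+R@X)-[230,220])*8).round())
c=get_image('scene')
for X in ([0,0,.014],[.013,-.01,.014],[-.013,-.01,.014],[.013,.01,.014],[.013,-.01,0],[-.013,-.01,0]): print(X,((proj(c,t+R@X)-[255,180])*12).round())
for X in (P(-.067,-.097,.072),P(-.067,.097,.072)):print(proj(c,X))"
```

```text
[0, 0, 0.014] [[414. 147.]]
[0.013, -0.01, 0.014] [[590.  19.]]
[-0.013, -0.01, 0.014] [[238.  20.]]
[0.013, 0.01, 0.014] [[585. 271.]]
[0.013, -0.01, 0] [[603.  80.]]
[-0.013, -0.01, 0] [[227.  80.]]
[0, 0, 0.014] [[242. 540.]]
[0.013, -0.01, 0.014] [[147. 552.]]
[-0.013, -0.01, 0.014] [[282. 611.]]
[0.013, 0.01, 0.014] [[203. 471.]]
[0.013, -0.01, 0] [[147. 500.]]
[-0.013, -0.01, 0] [[284. 560.]]
[[314.36688645 198.89104578]]
[[273.22565972 262.50932077]]
```

View pics/w3.png

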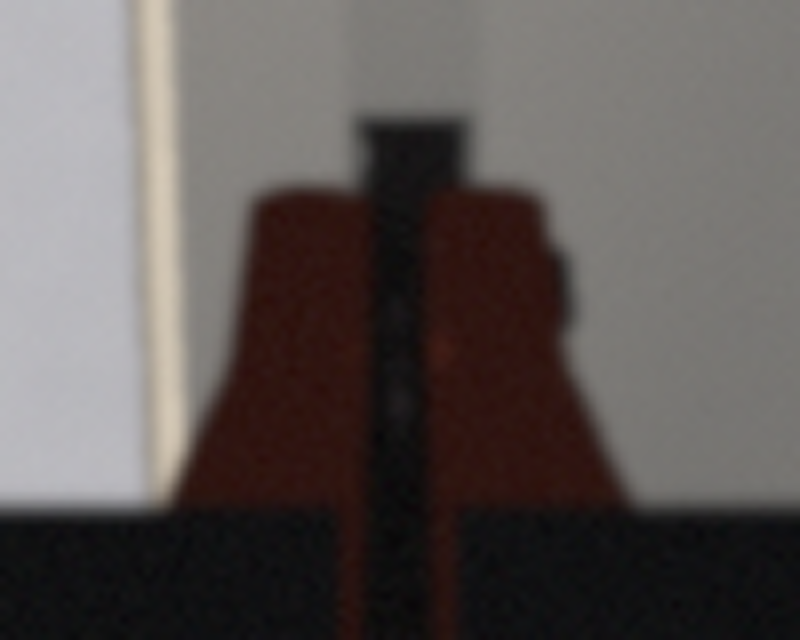

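```bash
python3 -c "
from h import *
w=get_image('wrist');c=get_image('scene'); s=get_state(); R=np.array(s['ee_rot']);t=np.array(s['tcp_pos'])
for a,b in (((545,190),(170,435)),((258,190),(250,470))):
  o,d=ray(w,np.array(a)/8+[230,220]); p,e=ray(c,np.array(b)/12+[255,180])
  k=np.linalg.lstsq(np.c_[d,-e],p-o,rcond=None)[0]; x=o+d*k[0];y=p+e*k[1]; print(x,y,'gap',np.linalg.norm(x-y),'tool',R.T@((x+y)/2-t))
print('cam tool',R.T@(-np.array(w['R']).T@w['t']-t), s['tcp_pos'])
"
```

```text
[0.48023287 0.08015372 0.14961941] [0.48075963 0.08098998 0.14939848] gap 0.0010127252742107014 tool [ 0.00834624 -0.01069814 -0.02238345]
[0.46291295 0.0778132  0.15442039] [0.46396868 0.08007203 0.15359699] gap 0.0026258084656720563 tool [-0.00859946 -0.01318598 -0.02690493]
cam tool [-0.00128946 -0.07166939 -0.18258682] [0.47497303 0.0681932  0.12711717]
```

```bash
python3 -c "
from h import *
w=get_image('wrist');c=get_image('scene')
for X in (P(-.044,.026,.072),P(-.036,.026,.072),P(-.044,.0,.072),P(-.026,.015,.085),P(-.026,.001,.085)): print(((proj(w,X)-[230,220])*8).round(),((proj(c,X)-[255,180])*12).round())
s=get_state();print(s['tcp_pos'],s['finger_gap'])
save(w,'w4.png',(140,220,420,400),2.8)
"
```

```text
[[374. 136.]] [[294. 642.]]
[[462. 136.]] [[254. 625.]]
[[375. 399.]] [[362. 540.]]
[[580. 305.]] [[235. 514.]]
[[577. 451.]] [[272. 460.]]
[0.47475665 0.06823221 0.12685006] 0.00789366002118348
```

View pics/w4.png

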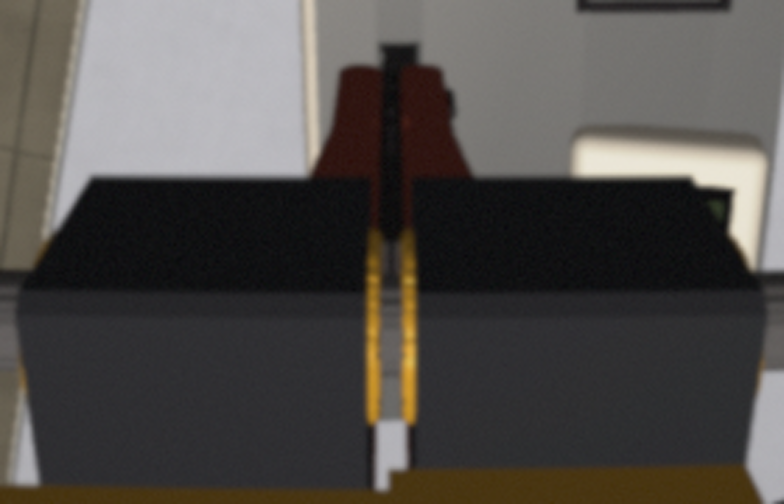

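Emit:
{"fn": "servo_tool", "kwargs": {"increments": [[1,[0,0,8],[0,0,0]],[1,[0,0,8],[0,0,0]],[1,[0,0,7],[0,0,0]],[1,[0,0,5],[0,0,0]],[1,[0,0,4],[0,0,0]],[1,[0,0,2],[0,0,0]],[1,[0,0,0],[0,0,0]]]}}

```text
t: 4.83
tcp_pos: [0.4741, 0.0682, 0.0918]
ee_rot: [[0.971, 0.239, -0.001], [0.239, -0.971, 0.0], [-0.001, -0.0, -1.0]]
force: [0.1, 0.4, -0.7]
finger_gap: 0.005
```

```bash
python3 -c "
from h import *
rel(P(-.04,.038,.091)); where()
c=get_image('wrist'); save(c,'w5.png',(230,220,330,300),8)
c=get_image('scene'); save(c,'s5.png',(245,180,310,240),11)"
```

```text
t 4.83 tcp [0.4741 0.0682 0.0918] yaw 0.2409 zaxis [-0.001  0.    -1.   ] F [ 0.1  0.4 -0.7] gap 0.004844314267345913 -> tool mm [1.4 2.  0.8] q [-0.    0.33  1.89  0.    0.93 -0.24]
local mm -41.4 40.0 F along y 0.36 x 0.15 z -0.72
```

View pics/w5.png

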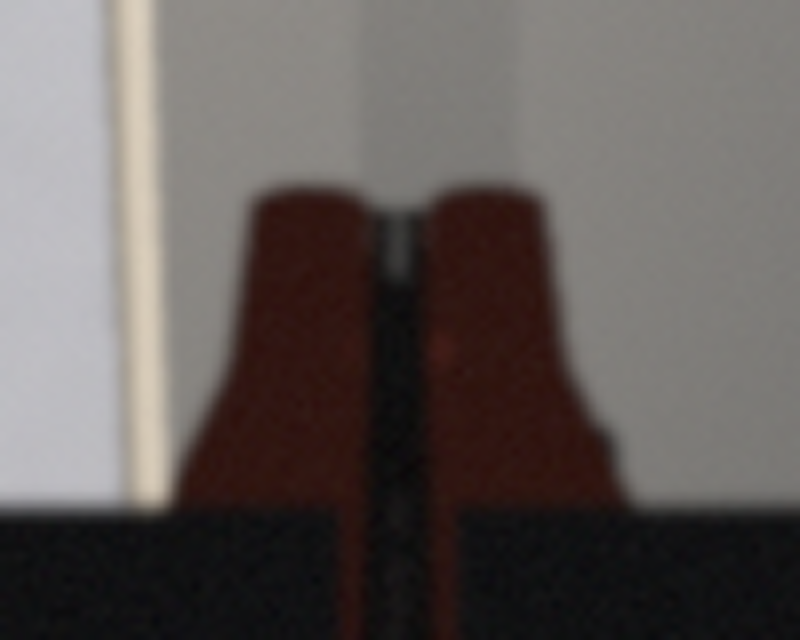

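View pics/s5.png

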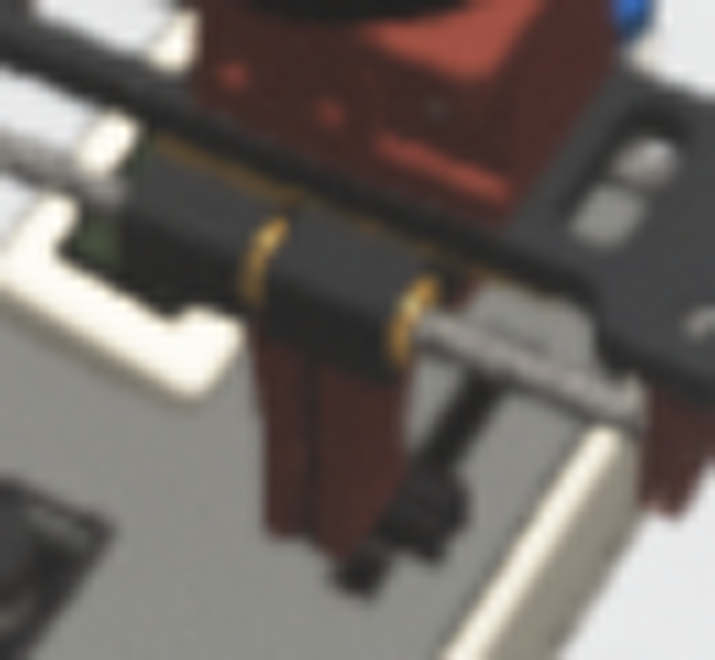

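```bash
python3 -c "
from h import *
w=get_image('wrist');c=get_image('scene'); s=get_state(); R=np.array(s['ee_rot']);t=np.array(s['tcp_pos'])
for a,b in (((545,190),(268,530)),((258,190),(340,565))):
  o,d=ray(w,np.array(a)/8+[230,220]); p,e=ray(c,np.array(b)/11+[245,180])
  k=np.linalg.lstsq(np.c_[d,-e],p-o,rcond=None)[0]; x=o+d*k[0];y=p+e*k[1]; print(x,y,'gap',np.linalg.norm(x-y),'tool',R.T@((x+y)/2-t))
for z in (.014,0,-.024):
  for xx in(-.0086,.0086): print(z,((proj(c,t+R@[xx,-.010,z])-[245,180])*11).round(),((proj(w,t+R@[xx,-.010,z])-[230,220])*8).round())
for X in (P(-.04,.026,.072),): print(((proj(w,X)-[230,220])*8).round(),((proj(c,X)-[245,180])*11).round())
"
```

```text
[0.4802649  0.07852705 0.10975677] [0.48094211 0.07966146 0.10945029] gap 0.0013562540446560008 tool [ 0.00821639 -0.00920562 -0.01688355]
[0.46243554 0.07606092 0.11460544] [0.46370918 0.07901767 0.11352069] gap 0.0033972317148272093 tool [-0.00917683 -0.01188047 -0.02135205]
0.014 [[346. 667.]] [[302.  23.]]
0.014 [[266. 631.]] [[535.  23.]]
0 [[348. 622.]] [[296.  84.]]
0 [[267. 586.]] [[545.  84.]]
-0.024 [[350. 543.]] [[282. 212.]]
-0.024 [[268. 507.]] [[565. 212.]]
[[426. 287.]] [[361. 581.]]
```

Emit:
{"fn": "servo_tool", "kwargs": {"increments": [[1,[0,5,0],[0,0,0]],[1,[0,5,0],[0,0,0]],[1,[0,4,0],[0,0,0]],[1,[0,3,0],[0,0,0]],[1,[0,2,0],[0,0,0]],[1,[0,0,0],[0,0,0]],[1,[0,0,0],[0,0,0]]]}}

```text
t: 5.62
tcp_pos: [0.4791, 0.0496, 0.0925]
ee_rot: [[0.971, 0.238, -0.0], [0.238, -0.971, 0.0], [-0.0, -0.0, -1.0]]
force: [-0.6, 0.3, -0.3]
finger_gap: 0.005
```

```bash
python3 -c "
from h import *
rel(P(-.04,.038,.091)); where()
c=get_image('scene'); where();save(c,'s6.png',(245,180,310,240),11)"
```

```text
t 5.62 tcp [0.4791 0.0496 0.0925] yaw 0.2405 zaxis [-0.  0. -1.] F [-0.6  0.3 -0.3] gap 0.0045365643639165235 -> tool mm [  1.  -17.3   1.5] q [-0.04  0.33  1.89  0.    0.93 -0.28]
local mm -41.0 20.7 F along y 0.38 x -0.48 z -0.34
local mm -41.1 20.9 F along y 0.14 x -0.13 z -0.3
```

View pics/s6.png

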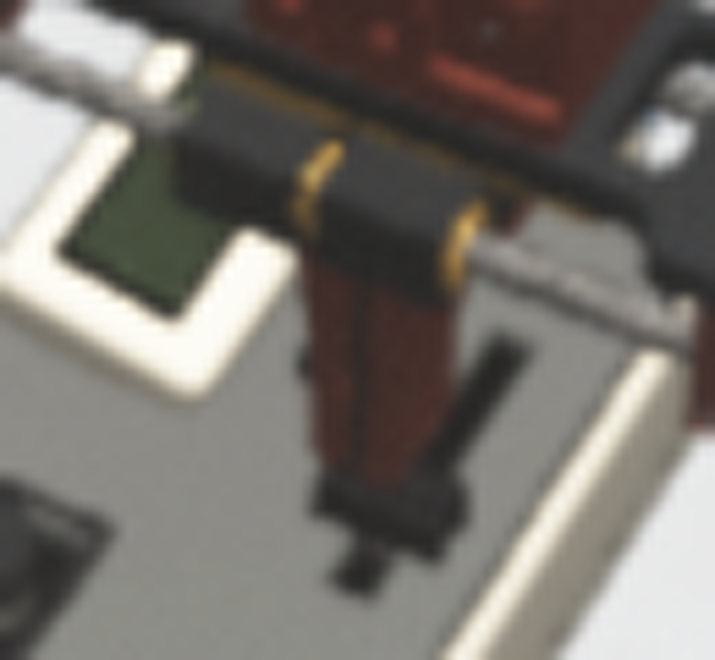

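Emit:
{"fn": "servo_tool", "kwargs": {"increments": [[1,[0,-7,0],[0,0,0]],[1,[0,-8,0],[0,0,0]],[1,[0,-5,0],[0,0,0]],[1,[0,0,7],[0,0,0]],[1,[0,0,7],[0,0,0]],[1,[0,0,5],[0,0,0]],[1,[0,0,3],[0,0,0]],[1,[0,0,1],[0,0,0]],[1,[0,0,0],[0,0,0]],[1,[0,0,0],[0,0,0]]]}}

```text
t: 6.5
tcp_pos: [0.4744, 0.069, 0.0694]
ee_rot: [[0.971, 0.238, -0.0], [0.238, -0.971, 0.0], [-0.0, -0.0, -1.0]]
force: [-0.9, 0.0, -0.2]
finger_gap: 0.007
```

```bash
python3 -c "
from h import *
rel(P(-.04,.038,.068)); where()
c=get_image('scene'); where();save(c,'s7.png',(245,180,310,240),11)
c=get_image('wrist'); save(c,'w7.png',(200,190,360,300),5)"
```

```text
t 6.5 tcp [0.4744 0.069  0.0694] yaw 0.2407 zaxis [-0.  0. -1.] F [-0.9  0.  -0.2] gap 0.007122013891137347 -> tool mm [0.9 2.8 1.4] q [ 0.    0.36  1.91  0.    0.87 -0.24]
local mm -40.9 40.8 F along y 0.26 x -0.9 z -0.18
local mm -40.8 40.8 F along y 0.63 x 0.35 z -0.36
```

View pics/s7.png

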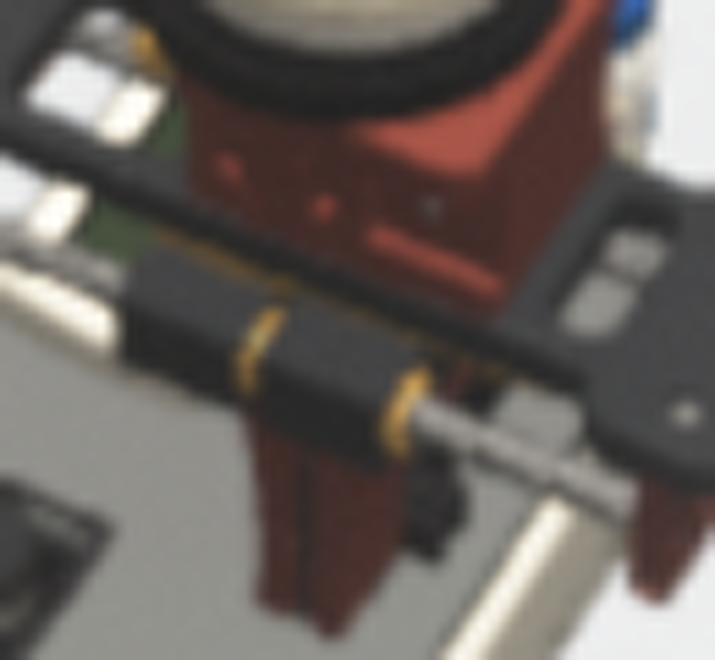

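View pics/w7.png

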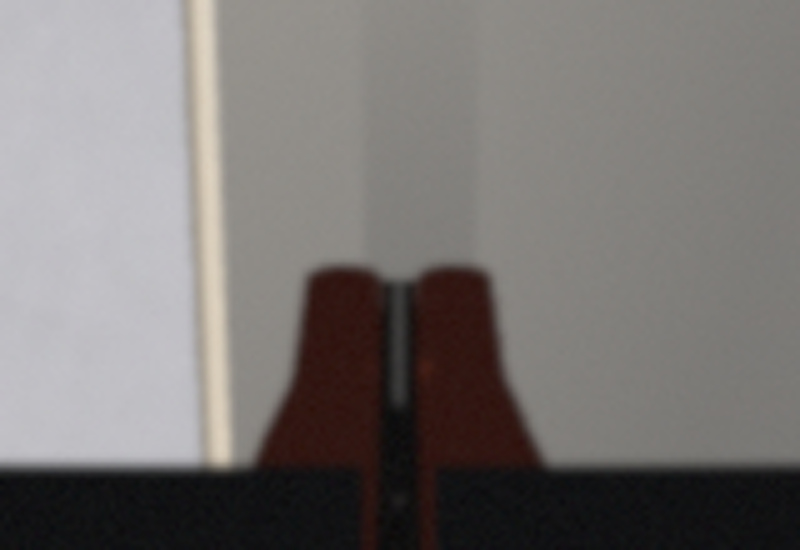

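```bash
python3 -c "
from h import *
c=get_image('scene');w=get_image('wrist'); s=get_state(); R=np.array(s['ee_rot']);t=np.array(s['tcp_pos'])
for xx in(-.08,-.089):
 for z in (-.02,-.03,-.04,-.05,-.06): print(xx,z,((proj(c,t+R@[xx,-.01,z])-[245,180])*11).round(), proj(w,t+R@[xx,-.01,z]).round())
for z in (-.014,-.018,-.022,-.026): print(z,[((proj(c,t+R@[xx,-.01,z])-[245,180])*11).round() for xx in(-.0087,.0087)],((proj(w,t+R@[.0087,-.01,z])-[200,190])*5).round())
save(w,'w8.png')
"
```

```text
-0.08 -0.02 [[690. 788.]] [[124. 243.]]
-0.08 -0.03 [[693. 756.]] [[115. 250.]]
-0.08 -0.04 [[697. 723.]] [[105. 259.]]
-0.08 -0.05 [[701. 691.]] [[ 94. 268.]]
-0.08 -0.06 [[704. 657.]] [[ 81. 279.]]
-0.089 -0.02 [[734. 807.]] [[106. 243.]]
-0.089 -0.03 [[738. 775.]] [[ 97. 250.]]
-0.089 -0.04 [[742. 743.]] [[ 86. 258.]]
-0.089 -0.05 [[746. 710.]] [[ 74. 268.]]
-0.089 -0.06 [[750. 677.]] [[ 60. 278.]]
-0.014 [array([[345., 655.]]), array([[264., 618.]])] [[497. 245.]]
-0.018 [array([[345., 642.]]), array([[264., 606.]])] [[499. 259.]]
-0.022 [array([[346., 629.]]), array([[264., 593.]])] [[501. 273.]]
-0.026 [array([[346., 616.]]), array([[264., 580.]])] [[503. 288.]]
```

View pics/w8.png

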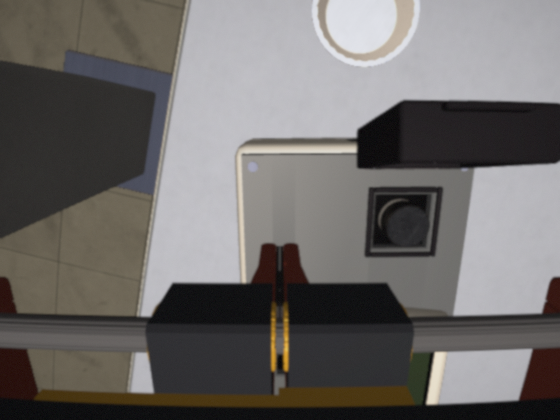

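Emit:
{"fn": "servo_tool", "kwargs": {"increments": [[1,[0,0,4],[0,0,0]],[1,[0,0,3],[0,0,0]],[1,[0,0,2],[0,0,0]],[1,[0,0,1],[0,0,0]],[1,[0,0,1],[0,0,0]],[1,[0,0,0],[0,0,0]],[1,[0,0,0],[0,0,0]]]}}

```text
t: 7.28
tcp_pos: [0.4743, 0.0692, 0.0584]
ee_rot: [[0.971, 0.239, -0.0], [0.239, -0.971, 0.0], [-0.0, -0.0, -1.0]]
force: [-0.5, 0.5, 0.7]
finger_gap: 0.005
```

```bash
python3 -c "
from h import *
rel(P(-.04,.038,.058)); where()
c=get_image('scene'); where();save(c,'s8.png',(245,180,310,240),11)"
```

```text
t 7.28 tcp [0.4743 0.0692 0.0584] yaw 0.241 zaxis [-0.  0. -1.] F [-0.5  0.5  0.7] gap 0.005305023370529267 -> tool mm [1.  2.9 0.4] q [ 0.    0.38  1.92  0.    0.84 -0.24]
local mm -41.0 40.9 F along y 0.56 x -0.33 z 0.71
local mm -40.9 40.9 F along y 0.01 x -0.37 z 0.24
```

View pics/s8.png

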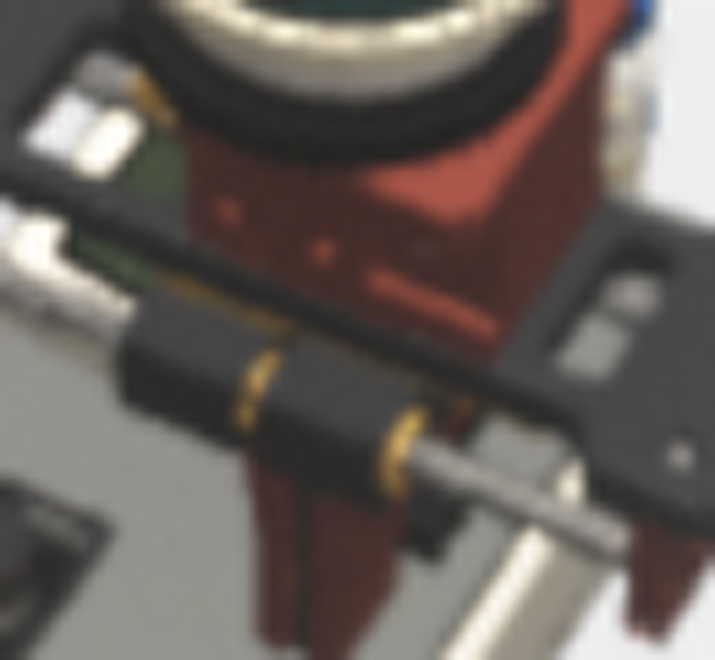

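Emit:
{"fn": "servo_tool", "kwargs": {"increments": [[1,[0,4,0],[0,0,0]],[1,[0,4,0],[0,0,0]],[1,[0,4,0],[0,0,0]],[1,[0,4,0],[0,0,0]],[1,[0,2,0],[0,0,0]],[1,[0,2,0],[0,0,0]],[1,[0,0,0],[0,0,0]]]}}

```text
t: 7.92
tcp_pos: [0.4794, 0.0491, 0.0585]
ee_rot: [[0.971, 0.238, 0.0], [0.238, -0.971, -0.0], [0.0, 0.0, -1.0]]
force: [0.3, 0.5, -1.0]
finger_gap: 0.004
```

```bash
python3 -c "
from h import *
where()
c=get_image('scene'); where();save(c,'s9.png',(245,180,310,240),11)"
```

```text
local mm -40.8 20.3 F along y 0.45 x 0.39 z -0.99
local mm -40.9 20.3 F along y -0.24 x -0.37 z 0.25
```

View pics/s9.png

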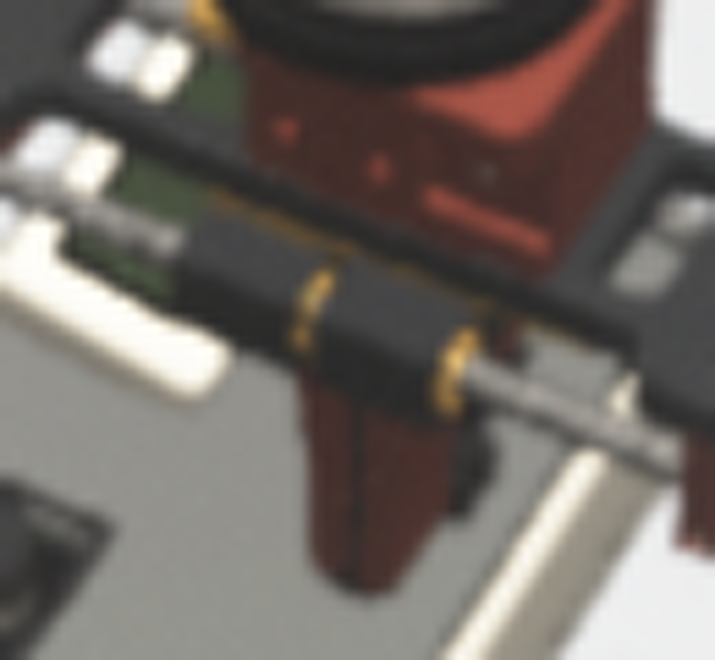

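Emit:
{"fn": "servo_tool", "kwargs": {"increments": [[1,[0,3,0],[0,0,0]],[1,[0,3,0],[0,0,0]],[1,[0,3,0],[0,0,0]],[1,[0,3,0],[0,0,0]],[1,[0,3,0],[0,0,0]],[1,[0,3,0],[0,0,0]],[1,[0,3,0],[0,0,0]],[1,[0,3,0],[0,0,0]],[1,[0,3,0],[0,0,0]],[1,[0,3,0],[0,0,0]],[1,[0,2,0],[0,0,0]],[1,[0,0,0],[0,0,0]]]}}

```text
t: 8.97
tcp_pos: [0.4867, 0.0189, 0.0585]
ee_rot: [[0.971, 0.238, -0.0], [0.238, -0.971, 0.001], [0.0, -0.001, -1.0]]
force: [-0.3, 5.1, 1.0]
finger_gap: 0.007
```

```bash
python3 -c "
from h import *
where()
c=get_image('scene'); where();save(c,'s10.png',(245,160,310,220),11)"
```

```text
local mm -41.0 -10.8 F along y 5.03 x 0.97 z 1.03
local mm -41.0 -10.8 F along y 4.65 x 1.16 z 1.17
```

View pics/s10.png

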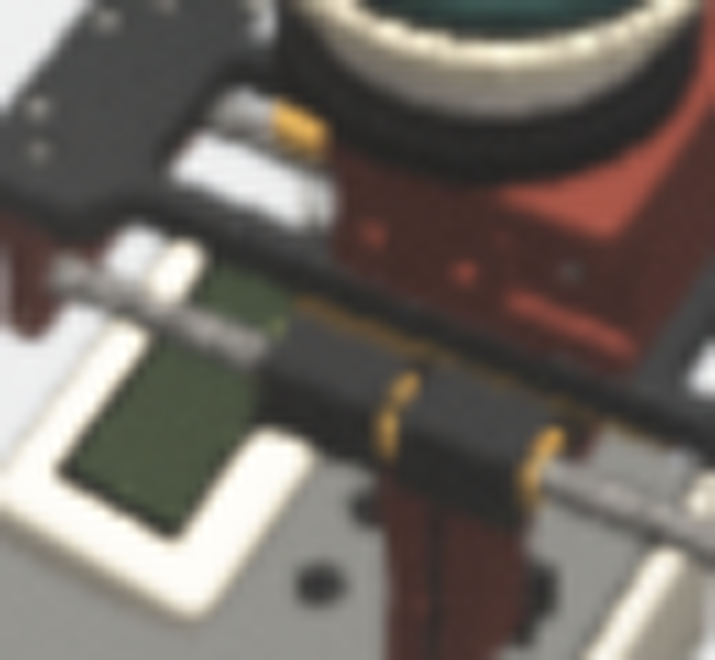

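Emit:
{"fn": "servo_tool", "kwargs": {"increments": [[1,[0,2,0],[0,0,0]],[1,[0,2,0],[0,0,0]],[1,[0,2,0],[0,0,0]],[1,[0,2,0],[0,0,0]],[1,[0,1,0],[0,0,0]],[1,[0,0,0],[0,0,0]]]}}

```text
t: 9.52
tcp_pos: [0.4889, 0.0099, 0.0585]
ee_rot: [[0.971, 0.238, -0.0], [0.238, -0.971, 0.001], [-0.0, -0.001, -1.0]]
force: [-0.4, 1.9, 0.2]
finger_gap: 0.004
```

```bash
python3 -c "
from h import *
where()"
```

```text
local mm -41.1 -20.1 F along y 1.92 x 0.02 z 0.16
```

Emit:
{"fn": "servo_tool", "kwargs": {"increments": [[1,[0,1,0],[0,0,0]],[1,[0,1,0],[0,0,0]],[1,[0,1,0],[0,0,0]],[1,[0,0,0],[0,0,0]]]}}

```text
t: 9.85
tcp_pos: [0.4889, 0.0097, 0.0585]
ee_rot: [[0.972, 0.237, -0.001], [0.237, -0.972, 0.005], [0.0, -0.005, -1.0]]
force: [-0.8, 14.7, 3.8]
finger_gap: 0.001
```

```bash
python3 -c "
from h import *
where()"
```

```text
local mm -41.1 -20.3 F along y 14.47 x 2.81 z 3.78
```

Emit:
{"fn": "servo_tool", "kwargs": {"increments": [[1,[0,-5,0],[0,0,0]],[1,[0,-5,0],[0,0,0]],[1,[0,0,-10],[0,0,0]],[1,[0,0,-15],[0,0,0]],[1,[0,0,-10],[0,0,0]],[1,[0,12,0],[0,0,0]],[1,[0,18,0],[0,0,0]],[1,[0,18,0],[0,0,0]],[1,[0,12,0],[0,0,0]],[1,[0,0,0],[0,0,0]]]}}

```text
t: 10.68
tcp_pos: [0.5028, -0.0443, 0.0936]
ee_rot: [[0.972, 0.237, 0.001], [0.237, -0.972, -0.001], [0.001, 0.001, -1.0]]
force: [0.9, 0.4, -0.5]
finger_gap: 0.007
```

```bash
python3 -c "
from h import *
where(); rel(P(-.04,-.072,.0585))
c=get_image('wrist'); save(c,'w11.png',(150,60,450,300),2.6)
c=get_image('scene'); save(c,'s11.png',(235,150,315,220),9)"
```

```text
local mm -40.6 -76.0 F along y 0.16 x 0.94 z -0.52
t 10.68 tcp [ 0.5028 -0.0443  0.0936] yaw 0.2389 zaxis [ 0.001 -0.001 -1.   ] F [ 0.9  0.4 -0.5] gap 0.007441658032581134 -> tool mm [ 0.6 -4.1 35.1] q [-0.22  0.35  1.84 -0.    0.95 -0.46]
```

View pics/w11.png

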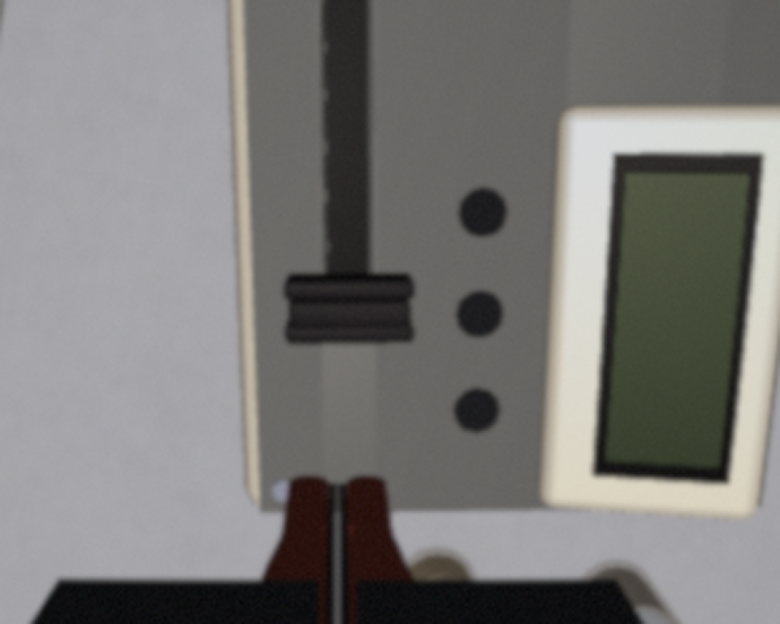

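View pics/s11.png

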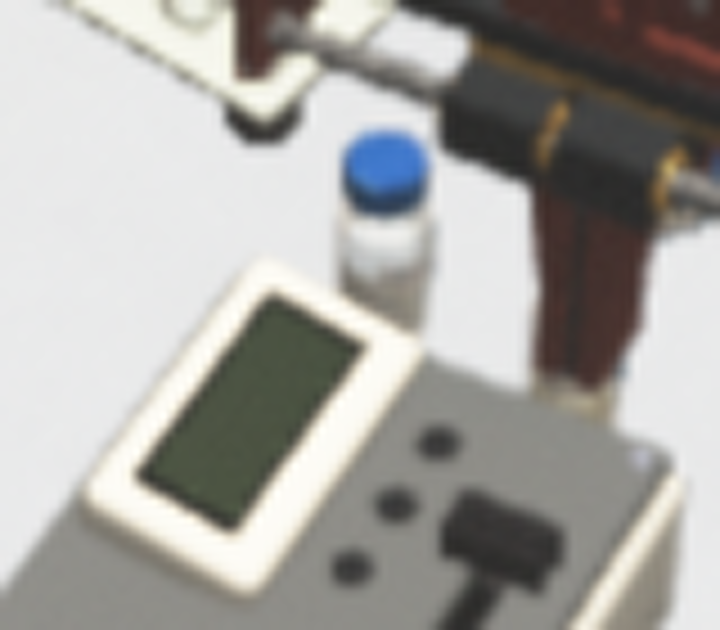

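Emit:
{"fn": "servo_tool", "kwargs": {"increments": [[1,[0,0,10],[0,0,0]],[1,[0,0,12],[0,0,0]],[1,[0,0,8],[0,0,0]],[1,[0,0,4],[0,0,0]],[1,[0,0,1],[0,0,0]],[1,[0,-4,0],[0,0,0]],[1,[0,-4,0],[0,0,0]],[1,[0,-2,0],[0,0,0]],[1,[0,-1,0],[0,0,0]],[1,[0,0,0],[0,0,0]],[1,[0,0,0],[0,0,0]]]}}

```text
t: 11.7
tcp_pos: [0.4991, -0.0308, 0.0588]
ee_rot: [[0.971, 0.239, 0.001], [0.239, -0.971, -0.0], [0.001, 0.0, -1.0]]
force: [-0.1, 0.4, 0.0]
finger_gap: 0.007
```

```bash
python3 -c "
from h import *
where(); rel(P(-.04,-.065,.0585))"
```

```text
local mm -40.9 -62.1 F along y 0.45 x -0.03 z 0.02
t 11.7 tcp [ 0.4991 -0.0308  0.0588] yaw 0.2413 zaxis [ 0.001 -0.    -1.   ] F [-0.1  0.4  0. ] gap 0.006515833009016785 -> tool mm [0.9 2.9 0.3] q [-0.2   0.4   1.88  0.    0.86 -0.44]
```

Emit:
{"fn": "servo_tool", "kwargs": {"increments": [[1,[0,-1,0],[0,0,0]],[1,[0,-1,0],[0,0,0]],[1,[0,-1,0],[0,0,0]],[1,[0,0,0],[0,0,0]]]}}

```text
t: 12.03
tcp_pos: [0.4981, -0.0278, 0.0585]
ee_rot: [[0.971, 0.239, -0.0], [0.239, -0.971, 0.0], [-0.0, -0.0, -1.0]]
force: [-0.1, 0.5, -0.4]
finger_gap: 0.006
```

Emit:
{"fn": "servo_tool", "kwargs": {"increments": [[1,[0,-1,0],[0,0,0]],[1,[0,-1,0],[0,0,0]],[1,[0,0,0],[0,0,0]]]}}

```text
t: 12.28
tcp_pos: [0.4976, -0.0258, 0.0584]
ee_rot: [[0.971, 0.239, -0.0], [0.239, -0.971, 0.0], [-0.0, -0.0, -1.0]]
force: [0.3, -0.1, 0.3]
finger_gap: 0.008
```

Emit:
{"fn": "servo_tool", "kwargs": {"increments": [[1,[0,-1,0],[0,0,0]],[1,[0,-1,0],[0,0,0]],[1,[0,0,0],[0,0,0]]]}}

```text
t: 12.53
tcp_pos: [0.4973, -0.0246, 0.0585]
ee_rot: [[0.971, 0.239, 0.0], [0.239, -0.971, -0.001], [-0.0, 0.001, -1.0]]
force: [-1.2, -3.9, -0.9]
finger_gap: 0.013
```

```bash
python3 -c "
from h import *
where()"
```

```text
local mm -41.2 -55.7 F along y -3.47 x -2.12 z -0.91
```

Emit:
{"fn": "servo_tool", "kwargs": {"increments": [[1,[0,-1,0],[0,0,0]],[1,[0,-1,0],[0,0,0]],[1,[0,-1,0],[0,0,0]],[1,[0,0,0],[0,0,0]]]}}

```text
t: 12.87
tcp_pos: [0.4967, -0.022, 0.0585]
ee_rot: [[0.971, 0.239, 0.0], [0.239, -0.971, -0.001], [-0.0, 0.001, -1.0]]
force: [-0.9, -5.6, -0.4]
finger_gap: 0.01
```

Emit:
{"fn": "servo_tool", "kwargs": {"increments": [[1,[0,-1,0],[0,0,0]],[1,[0,-1,0],[0,0,0]],[1,[0,-1,0],[0,0,0]],[1,[0,0,0],[0,0,0]]]}}

```text
t: 13.2
tcp_pos: [0.4956, -0.0176, 0.0585]
ee_rot: [[0.971, 0.238, -0.0], [0.238, -0.971, 0.001], [-0.0, -0.001, -1.0]]
force: [0.1, 1.2, -0.7]
finger_gap: 0.008
```

Emit:
{"fn": "servo_tool", "kwargs": {"increments": [[1,[0,-1,0],[0,0,0]],[1,[0,-1,0],[0,0,0]],[1,[0,0,0],[0,0,0]]]}}

```text
t: 13.45
tcp_pos: [0.4952, -0.0159, 0.0585]
ee_rot: [[0.971, 0.239, -0.0], [0.239, -0.971, 0.0], [-0.0, -0.0, -1.0]]
force: [-0.1, -0.8, -0.1]
finger_gap: 0.006
```

```bash
python3 -c "
from h import *
where()
c=get_image('wrist'); save(c,'w12.png',(200,150,360,290),5)"
```

```text
local mm -41.1 -46.7 F along y -0.73 x -0.31 z -0.1
```

View pics/w12.png

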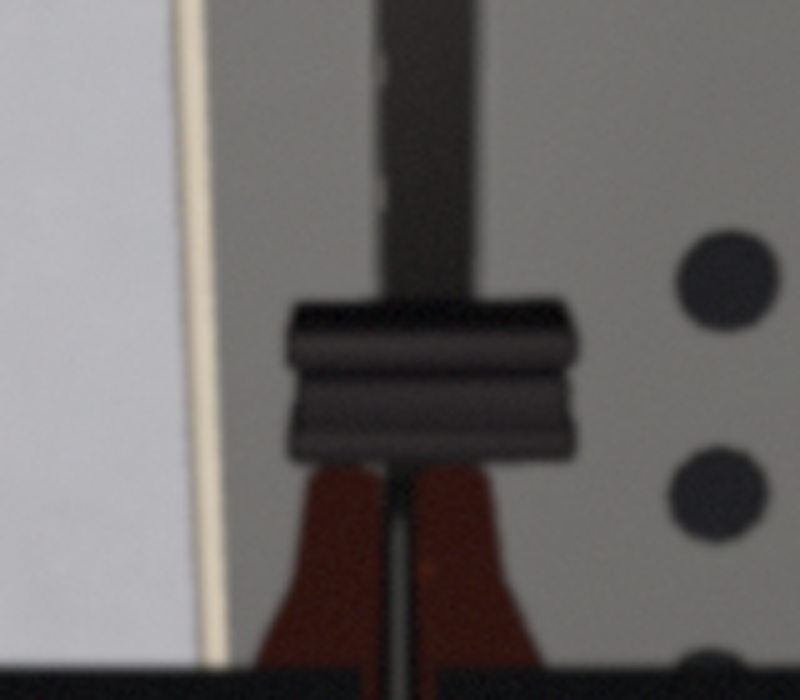

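Emit:
{"fn": "servo_tool", "kwargs": {"increments": [[1,[0,-1,0],[0,0,0]],[1,[0,-1,0],[0,0,0]],[1,[0,-1,0],[0,0,0]],[1,[0,-1,0],[0,0,0]],[1,[0,-1,0],[0,0,0]],[1,[0,-1,0],[0,0,0]],[1,[0,0,0],[0,0,0]]]}}

```text
t: 14.08
tcp_pos: [0.4941, -0.0113, 0.0585]
ee_rot: [[0.971, 0.239, 0.0], [0.239, -0.971, -0.002], [0.0, 0.002, -1.0]]
force: [0.9, -5.2, -1.2]
finger_gap: 0.006
```

Emit:
{"fn": "servo_tool", "kwargs": {"increments": [[1,[0,-1,0],[0,0,0]],[1,[0,-1,0],[0,0,0]],[1,[0,-1,0],[0,0,0]],[1,[0,-1,0],[0,0,0]],[1,[0,0,0],[0,0,0]]]}}

```text
t: 14.5
tcp_pos: [0.4927, -0.006, 0.0584]
ee_rot: [[0.971, 0.238, -0.0], [0.238, -0.971, 0.001], [-0.0, -0.001, -1.0]]
force: [1.0, 0.3, 0.2]
finger_gap: 0.003
```

```bash
python3 -c "
from h import *
where()"
```

```text
local mm -41.2 -36.5 F along y 0.08 x 1.06 z 0.24
```

Emit:
{"fn": "servo_tool", "kwargs": {"increments": [[1,[0,-1,0],[0,0,0]],[1,[0,-1,0],[0,0,0]],[1,[0,-1,0],[0,0,0]],[1,[0,-1,0],[0,0,0]],[1,[0,-1,0],[0,0,0]],[1,[0,-1,0],[0,0,0]],[1,[0,-1,0],[0,0,0]],[1,[0,0,0],[0,0,0]]]}}

```text
t: 15.17
tcp_pos: [0.4914, -0.0005, 0.0585]
ee_rot: [[0.971, 0.239, 0.0], [0.239, -0.971, -0.001], [-0.0, 0.001, -1.0]]
force: [0.2, -5.2, -0.8]
finger_gap: 0.007
```

Emit:
{"fn": "servo_tool", "kwargs": {"increments": [[1,[0,-1,0],[0,0,0]],[1,[0,-1,0],[0,0,0]],[1,[0,-1,0],[0,0,0]],[1,[0,0,0],[0,0,0]]]}}

```text
t: 15.5
tcp_pos: [0.4907, 0.0027, 0.0585]
ee_rot: [[0.971, 0.239, 0.0], [0.239, -0.971, -0.001], [0.0, 0.001, -1.0]]
force: [0.5, -2.4, -0.5]
finger_gap: 0.006
```

```bash
python3 -c "
from h import *
where()"
```

```text
local mm -41.1 -27.5 F along y -2.43 x -0.06 z -0.52
```

Emit:
{"fn": "servo_tool", "kwargs": {"increments": [[1,[0,0,0],[0,0,0]],[1,[0,0,0],[0,0,0]]]}}

```text
t: 15.67
tcp_pos: [0.4904, 0.0034, 0.0584]
ee_rot: [[0.971, 0.238, -0.0], [0.238, -0.971, 0.001], [-0.0, -0.001, -1.0]]
force: [-0.3, -0.7, -0.5]
finger_gap: 0.005
```

```bash
python3 -c "
from h import *
where()
c=get_image('wrist'); save(c,'w13.png',(200,150,360,290),5)
where()"
```

```text
local mm -41.1 -26.8 F along y -0.57 x -0.47 z -0.51
local mm -41.1 -26.8 F along y -1.13 x 0.33 z -0.5
```

View pics/w13.png

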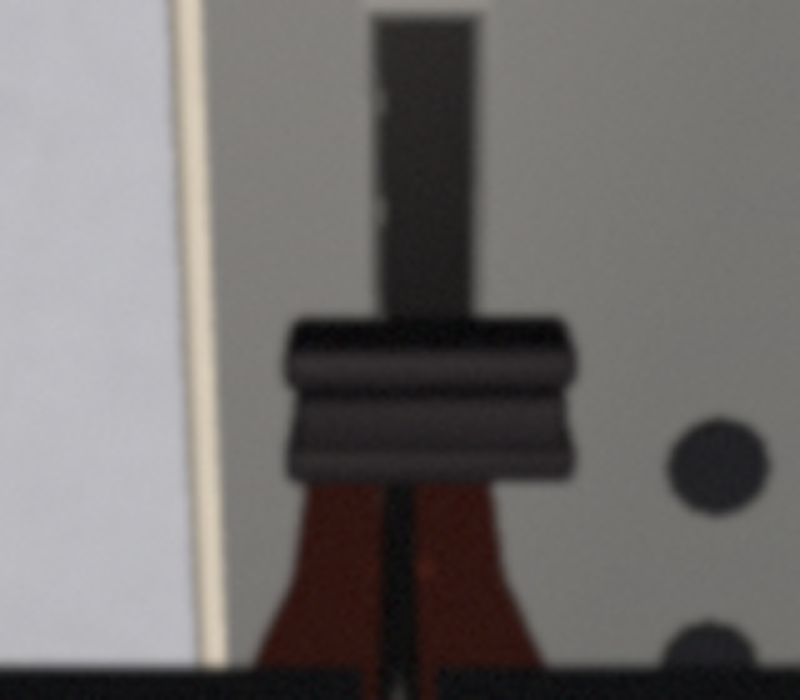

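```bash
python3 -c "
from h import *
where()
c=get_image('wrist'); save(c,'w14.png',(200,150,360,290),5)
for y in (8-12,8-24,-10,-4-0):pass
for sl in (24,27,30,33,36): print(sl,((proj(c,P(-.04,(-40+sl-7)/1e3,.085))-[200,150])*5).round(),((proj(c,P(-.04,(-40+sl+7)/1e3,.085))-[200,150])*5).round())
print(((proj(c,P(-.04,.026,.072))-[200,150])*5))
where()"
```

```text
local mm -41.1 -26.8 F along y -1.13 x 0.33 z -0.5
24 [[424. 551.]] [[425. 414.]]
27 [[424. 522.]] [[425. 384.]]
30 [[425. 493.]] [[425. 353.]]
33 [[425. 463.]] [[425. 323.]]
36 [[425. 434.]] [[425. 291.]]
[[423.1577488   26.72220766]]
local mm -41.1 -26.7 F along y -0.19 x 0.39 z 0.94
```

View pics/w14.png

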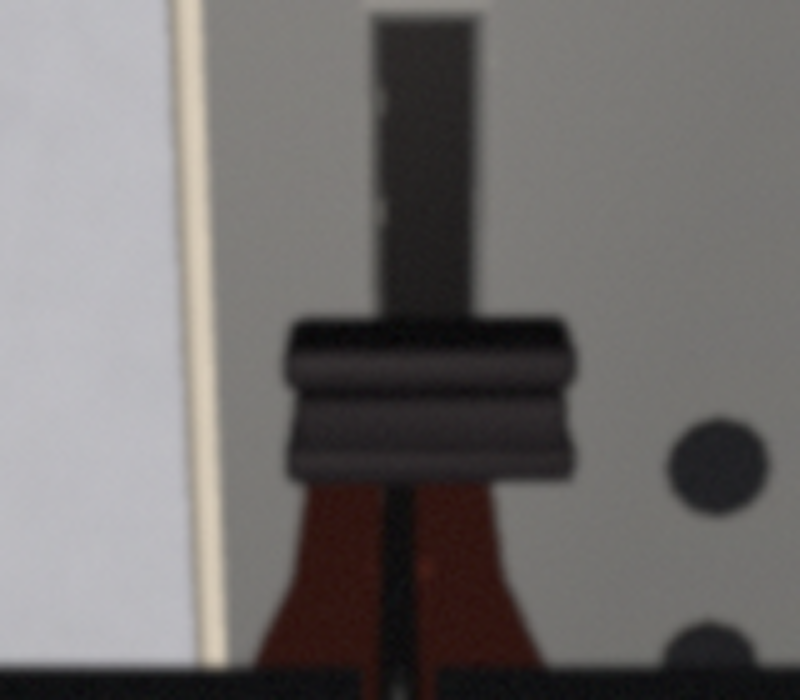

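Emit:
{"fn": "servo_tool", "kwargs": {"increments": [[1,[0,-1,0],[0,0,0]],[1,[0,-1,0],[0,0,0]],[1,[0,0,0],[0,0,0]],[1,[0,0,0],[0,0,0]]]}}

```text
t: 16.1
tcp_pos: [0.49, 0.0053, 0.0585]
ee_rot: [[0.971, 0.239, -0.0], [0.239, -0.971, 0.0], [0.0, -0.0, -1.0]]
force: [0.6, -0.8, 0.9]
finger_gap: 0.002
```

```bash
python3 -c "
from h import *
where()
c=get_image('wrist'); save(c,'w15.png',(200,150,360,290),5)
for sl in (24,30,33,36): print(sl,((proj(c,P(-.04,(-40+sl-7)/1e3,.085))-[200,150])*5).round(),((proj(c,P(-.04,(-40+sl+7)/1e3,.085))-[200,150])*5).round())
print(((proj(c,P(-.04,.026,.072))-[200,150])*5))
where()"
```

```text
local mm -41.1 -24.8 F along y -0.95 x 0.39 z 0.9
24 [[424. 569.]] [[424. 433.]]
30 [[424. 511.]] [[424. 373.]]
33 [[424. 482.]] [[424. 342.]]
36 [[424. 453.]] [[424. 311.]]
[[422.61766783  46.59215369]]
local mm -41.0 -24.9 F along y -0.15 x 0.2 z 0.22
```

View pics/w15.png

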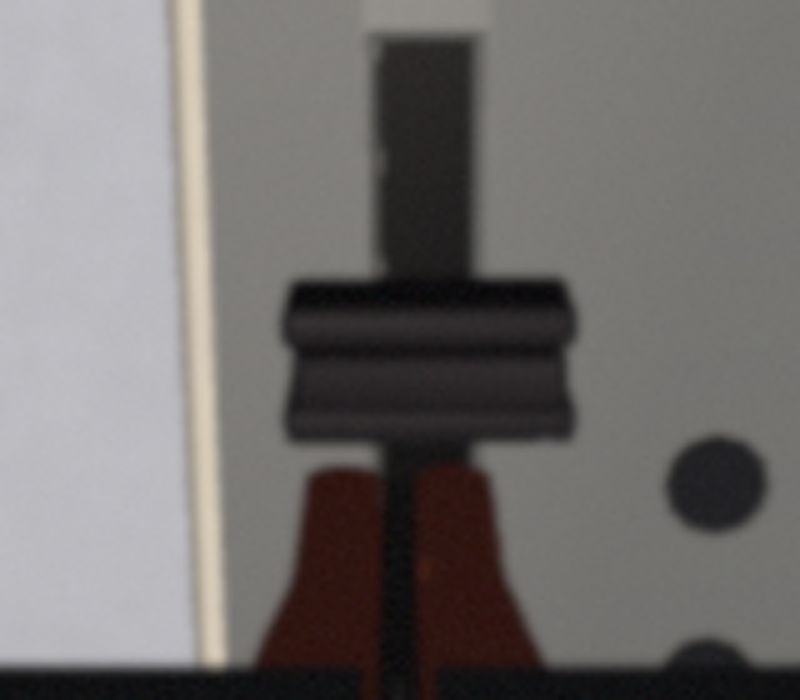

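Emit:
{"fn": "servo_tool", "kwargs": {"increments": [[1,[0,3,0],[0,0,0]],[1,[0,2,0],[0,0,0]],[1,[0,0,-10],[0,0,0]],[1,[0,0,-20],[0,0,0]],[1,[0,0,-25],[0,0,0]],[1,[0,0,-25],[0,0,0]],[1,[0,0,-12],[0,0,0]],[1,[0,0,0],[0,0,0]],[1,[0,0,0],[0,0,0]]]}}

```text
t: 16.9
tcp_pos: [0.4919, 0.0001, 0.1514]
ee_rot: [[0.971, 0.239, 0.002], [0.239, -0.971, -0.0], [0.002, 0.001, -1.0]]
force: [-0.0, -0.1, 0.0]
finger_gap: 0.008
```

```bash
python3 -c "
from h import *
where();rel(P(.026,.145,.15))
c=get_image('wrist'); save(c,'w16.png')
for sl in (24,36,48): print(sl,proj(c,P(-.04,(-40+sl)/1e3,.087)))
for q in ((367,96),): print(atz(c,q,.132))
"
```

```text
local mm -40.5 -30.4 F along y -0.12 x -0.03 z 0.01
t 16.9 tcp [4.919e-01 1.000e-04 1.514e-01] yaw 0.2409 zaxis [ 0.002 -0.    -1.   ] F [-0.  -0.1  0. ] gap 0.00816311379085763 -> tool mm [  66.2 -175.5    1.4] q [-0.14  0.26  1.8   0.    1.08 -0.38]
24 [[282.04052452 196.07623201]]
36 [[282.03190801 179.81589092]]
48 [[282.02227133 163.15972142]]
[0.51824565 0.09116451 0.132     ]
```

View pics/w16.png

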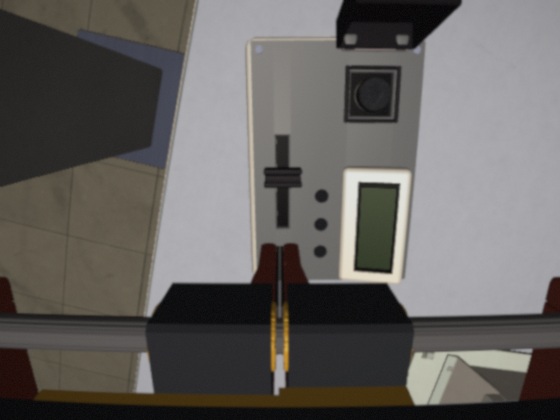

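Emit:
{"fn": "servo_tool", "kwargs": {"increments": [[1,[3,-12,0],[0,0,0]],[1,[7,-20,0],[0,0,0]],[1,[8,-22,0],[0,0,0]],[1,[10,-25,0],[0,0,0]],[1,[10,-25,0],[0,0,0]],[1,[10,-25,0],[0,0,0]],[1,[10,-22,0],[0,0,0]],[1,[6,-15,0],[0,0,0]],[1,[2,-9,0],[0,0,0]],[1,[0,0,0],[0,0,0]],[1,[0,0,0],[0,0,0]]]}}

```text
t: 17.87
tcp_pos: [0.5126, 0.1855, 0.1495]
ee_rot: [[0.971, 0.24, -0.002], [0.24, -0.971, -0.001], [-0.002, 0.0, -1.0]]
force: [-0.3, -0.6, -0.1]
finger_gap: 0.005
```

```bash
python3 -c "
from h import *
where();rel(P(.026,.145,.1))
c=get_image('scene'); save(c,'s17.png',(200,150,320,260),6)
c=get_image('top'); save(c,'t17.png',(180,170,320,280),5)
"
```

```text
local mm 24.2 144.6 F along y -0.55 x -0.4 z -0.08
t 17.87 tcp [0.5126 0.1855 0.1495] yaw 0.242 zaxis [-0.002 -0.001 -1.   ] F [-0.3 -0.6 -0.1] gap 0.004556512286679701 -> tool mm [ 1.9 -0.4 49.5] q [ 0.22  0.34  1.69 -0.    1.12 -0.02]
```

View pics/s17.png

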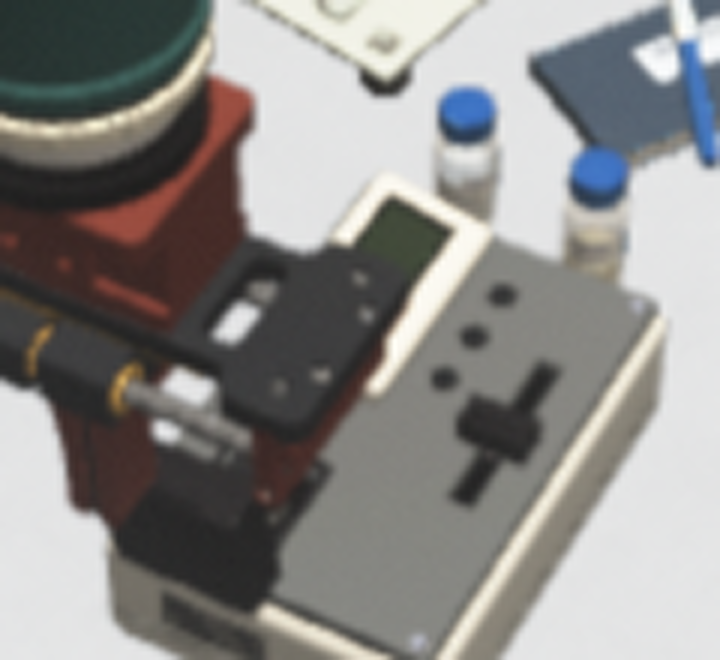

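View pics/t17.png

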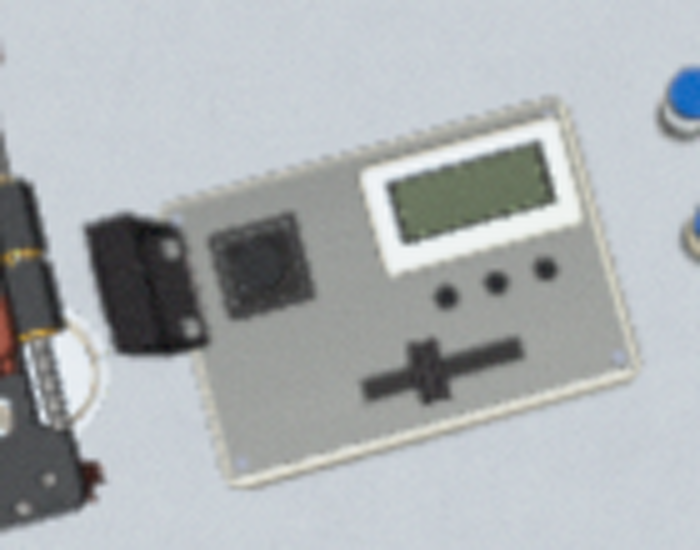

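Emit:
{"fn": "servo_tool", "kwargs": {"increments": [[1,[0,0,10],[0,0,0]],[1,[0,0,15],[0,0,0]],[1,[0,0,15],[0,0,0]],[1,[0,0,10],[0,0,0]],[1,[0,4,0],[0,0,0]],[1,[0,4,0],[0,0,0]],[1,[0,4,0],[0,0,0]],[1,[0,3,0],[0,0,0]],[1,[0,2,0],[0,0,0]],[1,[0,2,0],[0,0,0]],[1,[0,2,0],[0,0,0]],[1,[0,0,0],[0,0,0]]]}}

```text
t: 18.97
tcp_pos: [0.5189, 0.1652, 0.1008]
ee_rot: [[0.971, 0.239, 0.001], [0.239, -0.971, 0.0], [0.001, 0.0, -1.0]]
force: [-0.3, 0.1, -0.3]
finger_gap: 0.008
```

Emit:
{"fn": "servo_tool", "kwargs": {"increments": [[1,[0,2,0],[0,0,0]],[1,[0,2,0],[0,0,0]],[1,[0,2,0],[0,0,0]],[1,[0,2,0],[0,0,0]],[1,[0,2,0],[0,0,0]],[1,[0,0,0],[0,0,0]]]}}

```text
t: 19.47
tcp_pos: [0.521, 0.1554, 0.1004]
ee_rot: [[0.971, 0.239, -0.0], [0.239, -0.971, -0.0], [-0.0, 0.0, -1.0]]
force: [0.2, -0.3, 0.1]
finger_gap: 0.004
```

```bash
python3 -c "
from h import *
where()
c=get_image('scene'); save(c,'s18.png',(200,150,320,260),6)
c=get_image('wrist'); save(c,'w18.png')
"
```

```text
local mm 25.2 113.4 F along y -0.39 x 0.12 z 0.13
```

View pics/s18.png

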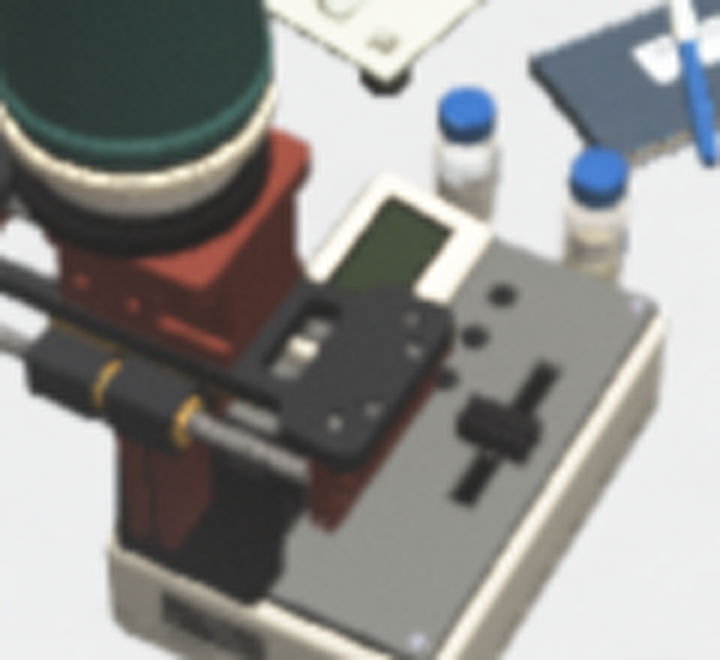

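View pics/w18.png

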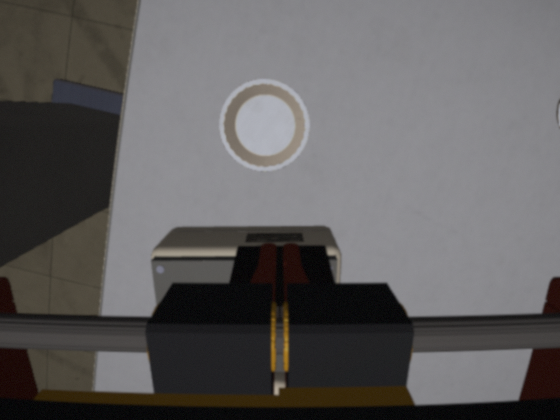

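Emit:
{"fn": "servo_tool", "kwargs": {"increments": [[1,[0,2,0],[0,0,0]],[1,[0,2,0],[0,0,0]],[1,[0,2,0],[0,0,0]],[1,[0,2,0],[0,0,0]],[1,[0,2,0],[0,0,0]],[1,[0,2,0],[0,0,0]],[1,[0,2,0],[0,0,0]],[1,[0,0,0],[0,0,0]]]}}

```text
t: 20.23
tcp_pos: [0.5245, 0.1418, 0.1005]
ee_rot: [[0.971, 0.238, 0.0], [0.238, -0.971, -0.0], [0.0, 0.0, -1.0]]
force: [0.1, 0.5, 0.3]
finger_gap: 0.007
```

Emit:
{"fn": "servo_tool", "kwargs": {"increments": [[1,[0,2,0],[0,0,0]],[1,[0,2,0],[0,0,0]],[1,[0,2,0],[0,0,0]],[1,[0,2,0],[0,0,0]],[1,[0,2,0],[0,0,0]],[1,[0,2,0],[0,0,0]],[1,[0,0,0],[0,0,0]]]}}

```text
t: 20.82
tcp_pos: [0.5274, 0.1302, 0.1005]
ee_rot: [[0.971, 0.238, 0.0], [0.238, -0.971, -0.0], [0.0, 0.0, -1.0]]
force: [1.0, 0.7, -0.5]
finger_gap: 0.007
```

```bash
python3 -c "
from h import *
where()
c=get_image('scene'); save(c,'s19.png',(200,150,320,260),6)
"
```

```text
local mm 25.2 87.4 F along y 0.41 x 1.09 z -0.54
```

View pics/s19.png

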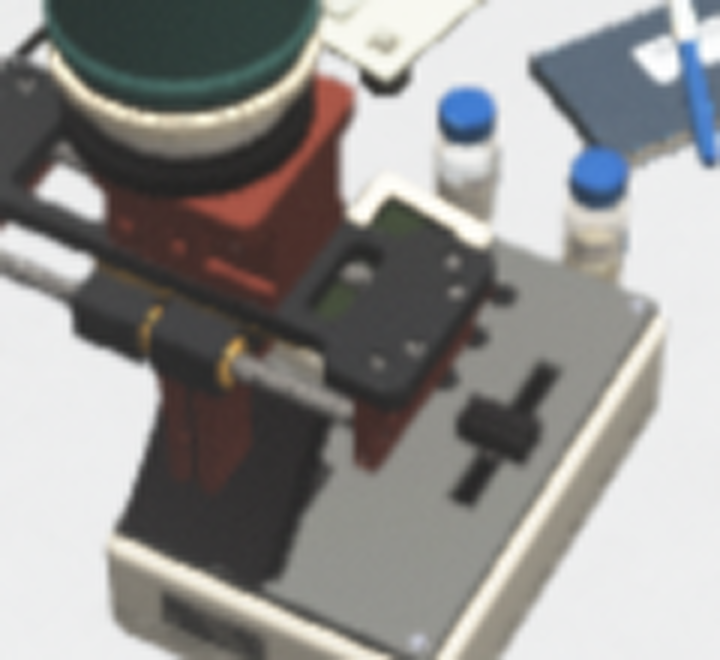

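Emit:
{"fn": "servo_tool", "kwargs": {"increments": [[1,[0,2,0],[0,0,0]],[1,[0,2,0],[0,0,0]],[1,[0,2,0],[0,0,0]],[1,[0,2,0],[0,0,0]],[1,[0,2,0],[0,0,0]],[1,[0,2,0],[0,0,0]],[1,[0,0,0],[0,0,0]],[1,[0,0,0],[0,0,0]],[1,[0,0,0],[0,0,0]]]}}

```text
t: 21.62
tcp_pos: [0.53, 0.1189, 0.1005]
ee_rot: [[0.971, 0.239, -0.0], [0.239, -0.971, 0.0], [-0.0, -0.0, -1.0]]
force: [-0.3, 0.5, 1.2]
finger_gap: 0.004
```

```bash
python3 -c "
from h import *
where()
c=get_image('scene'); save(c,'s20.png',(200,150,320,260),6)
"
```

```text
local mm 25.1 75.8 F along y 0.53 x -0.17 z 1.17
```

View pics/s20.png

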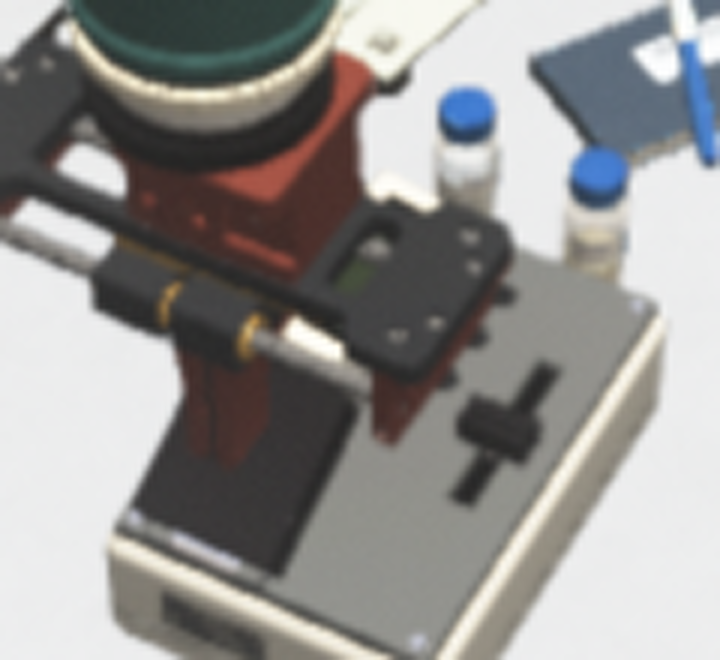

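Lid has fallen. I'll raise the tool and swing it clear to the right-front, then inspect.

Emit:
{"fn": "servo_tool", "kwargs": {"increments": [[1,[0,0,-15],[0,0,0]],[1,[0,0,-25],[0,0,0]],[1,[0,0,-25],[0,0,0]],[1,[0,0,-25],[0,0,0]],[1,[-20,15,-10],[0,0,0]],[1,[-25,25,0],[0,0,0]],[1,[-25,25,0],[0,0,0]],[1,[-25,30,0],[0,0,0]],[1,[-20,30,0],[0,0,0]],[1,[-10,30,0],[0,0,0]],[1,[0,15,0],[0,0,0]],[1,[0,0,0],[0,0,0]]]}}

```text
t: 22.67
tcp_pos: [0.4498, -0.0789, 0.2009]
ee_rot: [[0.972, 0.236, 0.002], [0.236, -0.972, -0.001], [0.001, 0.002, -1.0]]
force: [0.4, 0.5, -0.1]
finger_gap: 0.011
```

```bash
python3 -c "
from h import *
where();rel([.4,0,.2])
c=get_image('scene'); save(c,'s21.png',(195,150,325,290),4)
c=get_image('top'); save(c,'t21.png',(170,170,340,280),4.5)
c=get_image('wrist'); save(c,'w21.png')
for sl in (24,36,48): print(sl,proj(c,P(-.04,(-40+sl)/1e3,.087)))
"
```

```text
local mm -100.3 -96.9 F along y 0.41 x 0.49 z -0.06
t 22.67 tcp [ 0.4498 -0.0789  0.2009] yaw 0.2377 zaxis [ 0.002 -0.001 -1.   ] F [ 0.4  0.5 -0.1] gap 0.011216625352515877 -> tool mm [-29.9 -88.4   0.7] q [-0.32  0.15  1.81 -0.    1.18 -0.56]
24 [[354.1653412  107.04769387]]
36 [[354.81196718  91.87315055]]
48 [[355.44996073  76.44606362]]
```

View pics/s21.png

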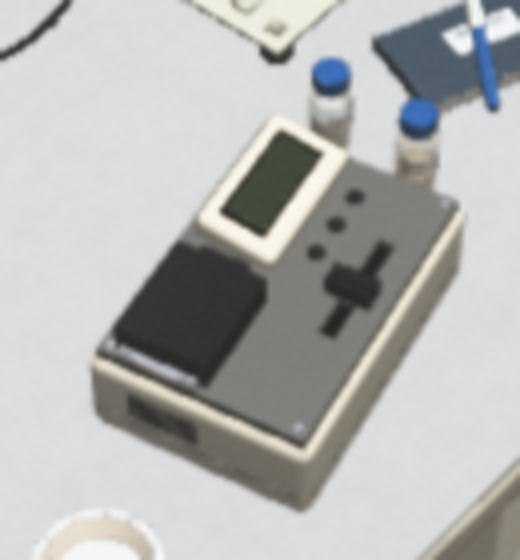

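View pics/t21.png

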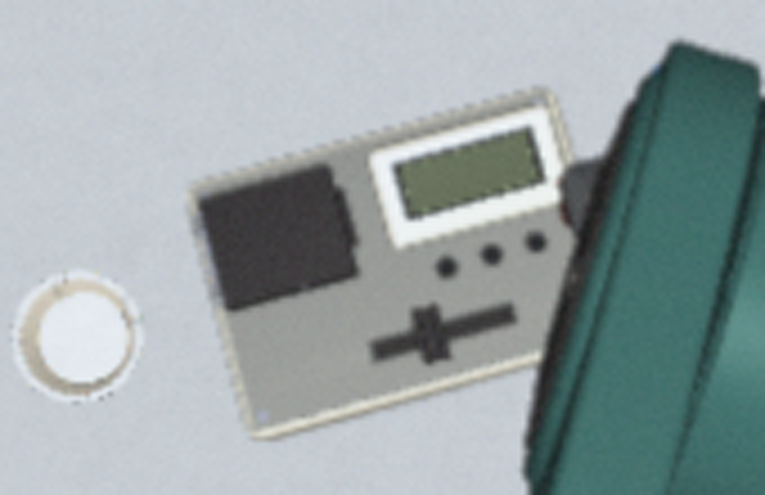

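View pics/w21.png

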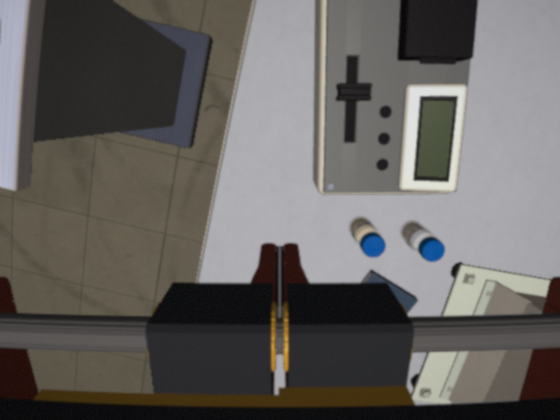

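Emit:
{"fn": "servo_tool", "kwargs": {"increments": [[1,[0,0,0],[0,0,0]],[1,[0,0,0],[0,0,0]],[1,[0,0,0],[0,0,0]],[1,[0,0,0],[0,0,0]],[1,[0,0,0],[0,0,0]],[1,[0,0,0],[0,0,0]],[1,[0,0,0],[0,0,0]],[1,[0,0,0],[0,0,0]],[1,[0,0,0],[0,0,0]],[1,[0,0,0],[0,0,0]]]}}

```text
t: 23.65
tcp_pos: [0.4492, -0.076, 0.2005]
ee_rot: [[0.971, 0.239, -0.0], [0.239, -0.971, 0.0], [-0.0, -0.0, -1.0]]
force: [-0.4, 0.1, 0.1]
finger_gap: 0.003
```

```bash
python3 -c "
from h import *
c=get_image('scene'); save(c,'s22.png',(205,195,275,255),11)
for h in (.087,):
  for z in (.093,.1,.11):
    print(z,[((proj(c,P(x,h-.066,z))-[205,195])*11).round() for x in (-.002,.054)])
"
```

```text
0.093 [array([[641., 254.]]), array([[389., 146.]])]
0.1 [array([[641., 231.]]), array([[388., 123.]])]
0.11 [array([[641., 198.]]), array([[386.,  89.]])]
```

View pics/s22.png

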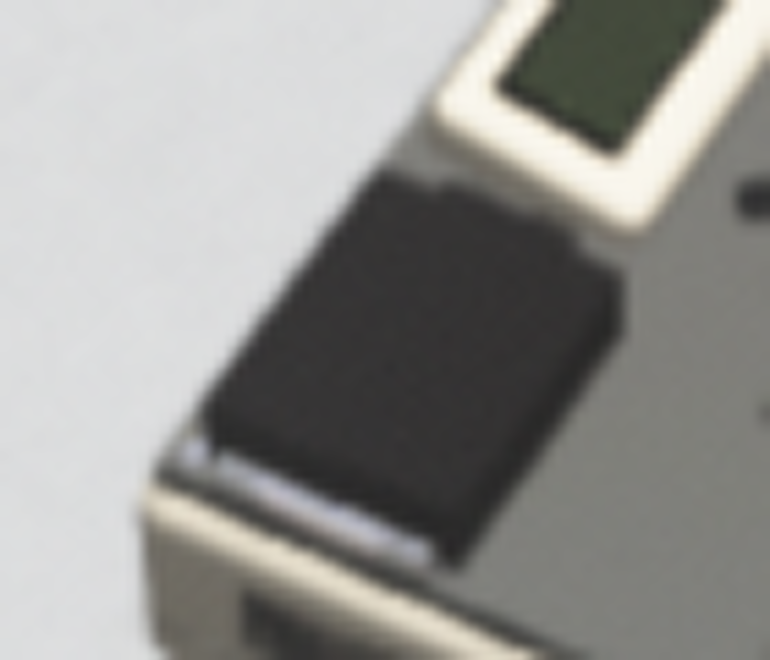

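The lid lies flat: its edge corners are at about (620,275) and (385,170), matching the predicted shut height, and it has not moved for 1 s. Handing in.

```bash
python3 -c "
from bench import close_job
print(close_job())"
```

```text
the job is handed in; nothing more can be done
None
```

The job is done and was handed in at about 24 s of the 72 s allowed.

**Filter slide**
- The tab started at the fourth click. I pushed it right against the end stop, where the force rose to 14.7 N with the slide no longer moving.
- I then pushed it left in 1 mm steps to the third click. The force built to about 5 N and then dropped at each click.
- The third click was slow to finish. The wrist picture showed the tab at about 30 mm with almost no force on it. Pushing 2 mm further made it snap in.
- The last two position checks both put the tab at about 36 mm, which is the third click.

**Lid**
- I pushed it over from the left until it sank shut by itself.
- A picture about 2 s later shows it flat on the deck, with its edge within about 2 px of the predicted shut position across and up to 2 px lower down the picture. That is a close match, not an exact one.

**Other objects**
- In the last pictures the spare vials and the dish stand where they were. I checked this by eye only.
- The sample vial is now under the shut lid. I did not touch it.
- The robot ended clear of everything, and the highest force I read was about 15 N.

**What disagreed**
- The visible fingertips sit about 33 mm short of where the description puts them, roughly 19 mm behind the TCP instead of 14 mm ahead. At the stated height the finger passed over the tab without touching it. I measured the real tip from the pictures and lowered the tool to suit.
- The corners of the case fitted about 3 px off in the top picture. The slot length and tab position fitted well, so I worked from those.

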